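# Lay the fork dies in the engraver's dust box and set its shield

### The arm

A 6-joint arm with a two-finger parallel gripper is mounted at the origin on the work surface. World frame = base frame: x ahead of the robot, y to its left, z up, the work surface at z = 0. Lengths are in m, angles in rad, forces in N, time in s.
With the tool pointing down it reaches from about 0.25 to 0.775 m from the base axis. Payload 4 kg.
Tool frame: the origin (TCP) lies on the centre line of the jaws, within the pads' length; the fingertips stand 8 mm ahead of it and the grasp point (between the pads) lies 11 mm behind it; z points along the fingers, y is the direction in which the jaws open and shut (so a half turn about z gives the same grasp; the last joint's range is limited). The gripper opens to 94 mm and grips with 3 to 60 N. Pads are 16 mm wide; open, the fingers measure 119 mm over their backs; the gripper's body (75 mm by 177 mm) begins 78 mm behind the grasp point.
Start: joints at [-1.257, 0.087, 1.371, -0, 1.684, -0.103], TCP at [0.223, -0.503, 0.214] pointing down, gripper open.
Joint ranges: [-3.1, 3.1], [-0.76, 2.03], [0.27, 2.55], [-1.08, 4.22], [0.17, 2.65], [-2.57, 2.57]. Speed limits (rad/s): [2.79, 2.79, 3.14, 3.14, 3.14, 3.14].

### API

Orientations are given as [roll, pitch, yaw] about the fixed x, y, z axes, in that order (R = Rz(yaw) Ry(pitch) Rx(roll)).
In Python, from bench import * gives the robot as it stands.
- The arm moves only by the tool step_arm, never from a script. Its argument "steps" is a list of rows, each an object of numbers: "jaw": the opening, from 0 (shut) to 1 (fully open); "tx", "ty", "tz": the shift along the tool's x, y, z in m; "ax", "ay", "az": the turn, a rotation vector about the tool's x, y, z in rad. In form: [{"jaw": .., "tx": .., "ty": .., "tz": .., "ax": .., "ay": .., "az": ..}, ...]. A call has 1 to 8 rows; each row is the pose to reach, as a shift and turn from the pose measured when the call began, along the tool's axes at that moment; what a row does not reach only later rows make up. A row lasts 1/10 s, in which the tool goes at most 50 mm and 8.59 degrees, less where a joint would pass 70% of its speed; a pose out of reach is approached as far as the arm can. A call with a gripper value outside its range is refused whole. The fingers move at their own pace and stop on an object; the grip force is fixed at half the most. Time passes only in rows, so rows that repeat a pose let the fingers close. It gives the time, the measured TCP pose, the force and the opening at its end, in the units of the state.
- get_obs(): the state, without advancing time (a new reading comes with each control period).
- snapshot(name): name is "scene" or "top"; returns (picture, depth): 480x640x3 uint8, red, green, blue; 480x640 float32, m along the optical axis (not along the pixel's ray), 0 where there is no reading.
- camera_model(name): a dict with "intrinsics" (3x3 intrinsics, pixels), "k1" (the pictures are not rectified: a ray, as slopes to the right and down, at radius r is drawn at 1 + k1 r^2 times it, then the intrinsics apply), "origin" and "orientation" of the camera in the world. Camera axes: x right, y down, z forward; pixel columns grow to the right and rows downward; lengths in m; the calibration is good to about 2 mm. A picture is of the moment at which its call begins. camera_model takes no time and is no camera call.
- close_job(): hands the job in, once; it reports no verdict.
Trained networks look in the newest picture that a camera, given by its name, has taken for a name from the list of things; names that differ only in an ending like _2 or _b are one class to them, and where a whole thing is asked for, a point or a joint stands for the part that bears it (a point fixed in the world has none). Each returns a list of dicts, best first, with "confidence" (0 to 1); they miss things now and then, are a little off and sometimes report something else, mostly with a low value. They report only what shows in the picture. A call takes as long as a camera call.
- silhouettes(camera, query): "pixels" (480x640 bool, what is visible of it) and "rect" ([left, top, right, bottom] in pixels, round what is visible of it).
The state is a dict: "time": time; "joint_positions": joint angles; "qvel": joint speeds; "joint_torque": joint torques, N m; "tool_pos": TCP position; "ee_rot": TCP orientation; "wrist_force": force on the tool from outside, world axes, zero at the start; "wrist_torque": the same for the moment, N m; "width": finger opening in m.
Only numpy, scipy, OpenCV 4.12 (cv2) and the standard library are available. Lean on these libraries where they do the work, as an engineer would, in place of code of your own. Each camera call takes 0.05 s, during which the arm holds its last target. There are 200 camera calls.

### The job

Get the dust box ready for finishing the fork dies: fold its clear shield up until it stands upright, then see that every fork die, those loose on the bench and those already in the box, is seated flat in a nest of its own with its brass tongue pointing to the hinge side; a die that lies the wrong way round must be turned. Then fold the shield back down to the red 45-degree mark and leave it standing there, and have the extraction lever switched on, thrown over fully away from the robot. Leave the other tools on the bench where they are.

Things in the scene. Friction and masses are not known exactly. Their poses are not given: they have to be found in the camera images.
- shield (a joint): angle of the dust box's clear aluminium-framed shield, rad: 0 = folded down level on the box, 0.785 = 45 degrees (the long red mark on the quadrants at both ends of the box), 1.571 = upright; stop at 1.70. The hinge is stiff: the shield stays where it is left; moving it takes 5 to 8 N at the grip bar.
- shield_hinge (a point): fixed point: middle of the shield's hinge line, on the far wall of the green dust box, 58 mm up. Axes: x from the robot's side towards the hinge, y along the hinge line, z up. Box: 220 mm (x, this point at its far edge) by 430 mm (y), fixed; side and far walls 55 mm high, near lip 18 mm; at each end a quadrant arch of 80 mm radius about the hinge, up to 145 mm high.
- shield_bar (a point): middle of the shield's black grip bar, 14 mm round, 130 mm long, parallel to the hinge line and 245 mm from it (3.5 mm above the hinge axis when level), carried by an arm at each end 38 mm beyond the shield's free edge: open between, so it can be pinched from above at any angle and turns between the fingers. Axes turn with the shield.
- switch (a joint): extraction switch lever at the left end of the box, rad: 0 = off, leaning towards the robot; 1.0 = on, leaning away; it stays where it is left and needs about 1 N at the tip
- switch_tip (a point): centre of the lever's red ball, 26 mm across. The lever is 70 mm long and swings along the box's x axis about a pivot 50 mm above the bench, at x = -150, y = +290 mm from the hinge point; at off the tip is 34 mm nearer the robot than the pivot, at on 34 mm farther. The grey switch box below is 63 mm high with its lever block.
- nest0 (a point): nest 1 of 5 in the dark fixture plate in the dust box, 75 mm apart in y: centre of its floor, 12 mm above the bench; axes as the hinge point. Four yellow corner brackets, 6 mm high, leave 88 mm (x) by 34 mm (y) for a die, open at the middle of the sides for fingers and at the middle of both ends for the tongue.
- nest1 (a point): nest 2 of 5 in the dark fixture plate in the dust box, 75 mm apart in y: centre of its floor, 12 mm above the bench; axes as the hinge point. Four yellow corner brackets, 6 mm high, leave 88 mm (x) by 34 mm (y) for a die, open at the middle of the sides for fingers and at the middle of both ends for the tongue.
- nest2 (a point): nest 3 of 5 in the dark fixture plate in the dust box, 75 mm apart in y: centre of its floor, 12 mm above the bench; axes as the hinge point. Four yellow corner brackets, 6 mm high, leave 88 mm (x) by 34 mm (y) for a die, open at the middle of the sides for fingers and at the middle of both ends for the tongue.
- nest3 (a point): nest 4 of 5 in the dark fixture plate in the dust box, 75 mm apart in y: centre of its floor, 12 mm above the bench; axes as the hinge point. Four yellow corner brackets, 6 mm high, leave 88 mm (x) by 34 mm (y) for a die, open at the middle of the sides for fingers and at the middle of both ends for the tongue.
- nest4 (a point): nest 5 of 5 in the dark fixture plate in the dust box, 75 mm apart in y: centre of its floor, 12 mm above the bench; axes as the hinge point. Four yellow corner brackets, 6 mm high, leave 88 mm (x) by 34 mm (y) for a die, open at the middle of the sides for fingers and at the middle of both ends for the tongue.
- die_a_mid (a point): steel fork die, a block of 80 x 26 x 22 mm, 0.25 to 0.5 kg, with a fork engraved on top: this is the block's centre, 11 mm above its underside; x along its length towards its brass locating tongue (12 mm wide, 10 mm high, standing 10 mm out of that end at the bottom; the fork's handle points to it), z up. Lies in one of the nests at the start, either way round. May be absent.
- die_b_mid (a point): steel fork die, a block of 80 x 26 x 22 mm, 0.25 to 0.5 kg, with a fork engraved on top: this is the block's centre, 11 mm above its underside; x along its length towards its brass locating tongue (12 mm wide, 10 mm high, standing 10 mm out of that end at the bottom; the fork's handle points to it), z up. Lies in one of the nests at the start, either way round. May be absent.
- die_c_mid (a point): steel fork die, a block of 80 x 26 x 22 mm, 0.25 to 0.5 kg, with a fork engraved on top: this is the block's centre, 11 mm above its underside; x along its length towards its brass locating tongue (12 mm wide, 10 mm high, standing 10 mm out of that end at the bottom; the fork's handle points to it), z up. Lies in one of the nests at the start, either way round. May be absent.
- die_d_mid (a point): steel fork die, a block of 80 x 26 x 22 mm, 0.25 to 0.5 kg, with a fork engraved on top: this is the block's centre, 11 mm above its underside; x along its length towards its brass locating tongue (12 mm wide, 10 mm high, standing 10 mm out of that end at the bottom; the fork's handle points to it), z up. Lies in one of the nests at the start, either way round. May be absent.
- die_e_mid (a point): steel fork die, a block of 80 x 26 x 22 mm, 0.25 to 0.5 kg, with a fork engraved on top: this is the block's centre, 11 mm above its underside; x along its length towards its brass locating tongue (12 mm wide, 10 mm high, standing 10 mm out of that end at the bottom; the fork's handle points to it), z up. Lies loose on the bench to the right of the box at the start, any way round. May be absent.
- die_f_mid (a point): steel fork die, a block of 80 x 26 x 22 mm, 0.25 to 0.5 kg, with a fork engraved on top: this is the block's centre, 11 mm above its underside; x along its length towards its brass locating tongue (12 mm wide, 10 mm high, standing 10 mm out of that end at the bottom; the fork's handle points to it), z up. Lies loose on the bench to the right of the box at the start, any way round. May be absent.
- die_g_mid (a point): steel fork die, a block of 80 x 26 x 22 mm, 0.25 to 0.5 kg, with a fork engraved on top: this is the block's centre, 11 mm above its underside; x along its length towards its brass locating tongue (12 mm wide, 10 mm high, standing 10 mm out of that end at the bottom; the fork's handle points to it), z up. Lies loose on the bench to the right of the box at the start, any way round. May be absent.
- hammer: bystander: hammer, 260 mm long, lying at the right, beyond the dies; origin at the underside
- brush: bystander: wooden-handled brush, 200 mm, lying near the robot's left front; origin at the underside
- spoon: bystander: steel spoon, 200 mm, lying near the robot's right front; origin at the underside
- loupe: bystander: black eyeglass, 38 mm across, 30 mm high, standing among the dies on the right; origin at the underside
- oil: bystander: amber oil bottle, 44 mm across, 110 mm high, at the left front; origin at the underside
- graver_pot: bystander: white pot of gravers, 68 mm across, 130 mm high, at the back right; origin at the underside
- clamp: bystander: steel G-clamp lying flat on the left, about 180 x 90 mm, 25 mm high; origin at the underside

How it is judged:
On the way, in this order (a step that is already met when the one before it is completed fails the run):
1. the shield has been folded up upright (at least 75 degrees) (value of joint shield above 1.31 rad), for 0.2 s.
2. every die lies flat in a nest of its own, tongue towards the hinge (((horizontal distance between die_a_mid and nest0 below 0.009 m and z of die_a_mid in the frame of nest0 below 0.0135 m) or (horizontal distance between die_a_mid and nest1 below 0.009 m and z of die_a_mid in the frame of nest1 below 0.0135 m) or (horizontal distance between die_a_mid and nest2 below 0.009 m and z of die_a_mid in the frame of nest2 below 0.0135 m) or (horizontal distance between die_a_mid and nest3 below 0.009 m and z of die_a_mid in the frame of nest3 below 0.0135 m) or (horizontal distance between die_a_mid and nest4 below 0.009 m and z of die_a_mid in the frame of nest4 below 0.0135 m)) and x of shield_hinge in the frame of die_a_mid above 0.08 m and angle between each of die_a_mid, die_b_mid, die_c_mid, die_d_mid, die_e_mid, die_f_mid, die_g_mid's own z axis and vertical below 0.06 rad and ((horizontal distance between die_b_mid and nest0 below 0.009 m and z of die_b_mid in the frame of nest0 below 0.0135 m) or (horizontal distance between die_b_mid and nest1 below 0.009 m and z of die_b_mid in the frame of nest1 below 0.0135 m) or (horizontal distance between die_b_mid and nest2 below 0.009 m and z of die_b_mid in the frame of nest2 below 0.0135 m) or (horizontal distance between die_b_mid and nest3 below 0.009 m and z of die_b_mid in the frame of nest3 below 0.0135 m) or (horizontal distance between die_b_mid and nest4 below 0.009 m and z of die_b_mid in the frame of nest4 below 0.0135 m)) and x of shield_hinge in the frame of die_b_mid above 0.08 m and ((horizontal distance between die_c_mid and nest0 below 0.009 m and z of die_c_mid in the frame of nest0 below 0.0135 m) or (horizontal distance between die_c_mid and nest1 below 0.009 m and z of die_c_mid in the frame of nest1 below 0.0135 m) or (horizontal distance between die_c_mid and nest2 below 0.009 m and z of die_c_mid in the frame of nest2 below 0.0135 m) or (horizontal distance between die_c_mid and nest3 below 0.009 m and z of die_c_mid in the frame of nest3 below 0.0135 m) or (horizontal distance between die_c_mid and nest4 below 0.009 m and z of die_c_mid in the frame of nest4 below 0.0135 m)) and x of shield_hinge in the frame of die_c_mid above 0.08 m and ((horizontal distance between die_d_mid and nest0 below 0.009 m and z of die_d_mid in the frame of nest0 below 0.0135 m) or (horizontal distance between die_d_mid and nest1 below 0.009 m and z of die_d_mid in the frame of nest1 below 0.0135 m) or (horizontal distance between die_d_mid and nest2 below 0.009 m and z of die_d_mid in the frame of nest2 below 0.0135 m) or (horizontal distance between die_d_mid and nest3 below 0.009 m and z of die_d_mid in the frame of nest3 below 0.0135 m) or (horizontal distance between die_d_mid and nest4 below 0.009 m and z of die_d_mid in the frame of nest4 below 0.0135 m)) and x of shield_hinge in the frame of die_d_mid above 0.08 m and ((horizontal distance between die_e_mid and nest0 below 0.009 m and z of die_e_mid in the frame of nest0 below 0.0135 m) or (horizontal distance between die_e_mid and nest1 below 0.009 m and z of die_e_mid in the frame of nest1 below 0.0135 m) or (horizontal distance between die_e_mid and nest2 below 0.009 m and z of die_e_mid in the frame of nest2 below 0.0135 m) or (horizontal distance between die_e_mid and nest3 below 0.009 m and z of die_e_mid in the frame of nest3 below 0.0135 m) or (horizontal distance between die_e_mid and nest4 below 0.009 m and z of die_e_mid in the frame of nest4 below 0.0135 m)) and x of shield_hinge in the frame of die_e_mid above 0.08 m and ((horizontal distance between die_f_mid and nest0 below 0.009 m and z of die_f_mid in the frame of nest0 below 0.0135 m) or (horizontal distance between die_f_mid and nest1 below 0.009 m and z of die_f_mid in the frame of nest1 below 0.0135 m) or (horizontal distance between die_f_mid and nest2 below 0.009 m and z of die_f_mid in the frame of nest2 below 0.0135 m) or (horizontal distance between die_f_mid and nest3 below 0.009 m and z of die_f_mid in the frame of nest3 below 0.0135 m) or (horizontal distance between die_f_mid and nest4 below 0.009 m and z of die_f_mid in the frame of nest4 below 0.0135 m)) and x of shield_hinge in the frame of die_f_mid above 0.08 m and ((horizontal distance between die_g_mid and nest0 below 0.009 m and z of die_g_mid in the frame of nest0 below 0.0135 m) or (horizontal distance between die_g_mid and nest1 below 0.009 m and z of die_g_mid in the frame of nest1 below 0.0135 m) or (horizontal distance between die_g_mid and nest2 below 0.009 m and z of die_g_mid in the frame of nest2 below 0.0135 m) or (horizontal distance between die_g_mid and nest3 below 0.009 m and z of die_g_mid in the frame of nest3 below 0.0135 m) or (horizontal distance between die_g_mid and nest4 below 0.009 m and z of die_g_mid in the frame of nest4 below 0.0135 m)) and x of shield_hinge in the frame of die_g_mid above 0.08 m), for 0.2 s.
At the end, for the whole second after the job is handed in: Every die lies flat in a nest (centre within 9 mm of the nest's, tilt under 0.06 rad) with its tongue towards the hinge, the shield stands at 45 degrees within 6 degrees (0.68 to 0.89 rad), and the extraction lever is on (over 0.85 rad) (all of step 2 and value of joint shield between 0.68 and 0.89 rad and value of joint switch above 0.85 rad); the robot touches nothing.
It fails at once if a tool or vessel standing by on the bench is moved more than 50 mm (distance of any of hammer, brush, spoon, loupe, oil, graver_pot, clamp from where it was at the start of the episode above 0.05 m).
Of die_a, die_b, die_c, die_d only 2 to 2 are there at a start; the rules pass over those that are not, and their reading is None.
Of die_e, die_f, die_g only 2 to 3 are there at a start; the rules pass over those that are not, and their reading is None.
At some moment in a run one of die_e, die_f, die_g may be knocked a few centimetres aside while the robot is not near it.
It also fails if it takes over 210 s, if anything falls off the work surface, if the arm or the gripper's body presses on something with over 40 N, if the wrist force passes 120 N, or if a joint passes its speed limit or range.

## Working session

There is one attempt and no reset: what is moved stays moved. The work goes in short steps, Python scripts to look and compute and a tool call to move; the robot and the scene stay as the last step left them, time stands still between calls to the robot, and variables do not carry over. Pictures are saved under pics/ and viewed, about 12 in all and at most 16, crops included, and the job is handed in when it is done.

Besides the shell and the picture viewer there is one more tool, called after ">>>" by a JSON object that holds its "name" and its "arguments". step_arm: Moves the arm, as the interface text tells. Its arguments: {"type":"object","properties":{"steps":{"type":"array"}},"required":["steps"]}

```bash
mkdir -p pics; cat > h.py <<'E'
from bench import *
import numpy as np, cv2
from scipy.spatial.transform import Rotation as R
def cam(n):
    c=camera_model(n); K=np.array(c['intrinsics']); o=np.array(c['origin']); q=np.array(c['orientation'])
    Rm=q if q.shape==(3,3) else (R.from_euler('xyz',q).as_matrix() if q.size==3 else None)
    return K,c['k1'],o,Rm
def ray(n,u,v):
    K,k1,o,Rm=cam(n)
    p=cv2.undistortPoints(np.array([[[u,v]]],float),K,np.array([k1,0,0,0.]))[0,0]
    return o,Rm,np.array([p[0],p[1],1.])
def at_depth(n,u,v,d):
    o,Rm,r=ray(n,u,v); return o+Rm@(r*d)
def at_z(n,u,v,z):
    o,Rm,r=ray(n,u,v); w=Rm@r; return o+w*(z-o[2])/w[2]
def proj(n,P):
    K,k1,o,Rm=cam(n)
    P=np.atleast_2d(P); 
    return cv2.projectPoints((P-o)@Rm,np.zeros(3),np.zeros(3),K,np.array([k1,0,0,0.]))[0][:,0]
def shot(n,f,box=None,s=1):
    im,d=snapshot(n); im2=im
    if box: im2=im[box[1]:box[3],box[0]:box[2]]
    im2=cv2.resize(im2,None,fx=s,fy=s,interpolation=cv2.INTER_CUBIC)
    cv2.imwrite('pics/'+f,im2[:,:,::-1]); return im,d
E
python3 - <<'E'
from h import *
for n in('scene','top'):
    print(n,camera_model(n)); im,d=shot(n,n+'0.png'); np.save('pics/'+n+'0.npy',d)
s=get_obs(); print(s)
for q in ['die_a_mid','shield','shield_bar','switch_tip','loupe','hammer','graver_pot']:
    for r in silhouettes('top',q): 
        m=r['pixels']; ys,xs=np.nonzero(m); u,v=xs.mean(),ys.mean(); print(q,round(r['confidence'],2),r['rect'],m.sum(),at_depth('top',u,v,np.median(d[m])).round(3), np.round(at_z('top',u,v,.022),3))
E
```

```text
scene {'intrinsics': array([[550.83363818,   0.        , 314.38450591],
       [  0.        , 550.83363818, 237.64798197],
       [  0.        ,   0.        ,   1.        ]]), 'k1': -0.15969619453478615, 'origin': array([ 1.2904473 , -0.34816098,  1.11937096]), 'orientation': array([-2.45240273, -0.01566026,  1.15834795])}
top {'intrinsics': array([[523.55646827,   0.        , 318.44374204],
       [  0.        , 523.55646827, 247.26912417],
       [  0.        ,   0.        ,   1.        ]]), 'k1': -0.1201197691091511, 'origin': array([ 0.20981748, -0.01248616,  1.61115422]), 'orientation': array([-2.93331752e+00, -1.53327374e-04, -1.54189198e+00])}
{'time': 0.1, 'joint_positions': array([-1.25712834e+00,  8.79021158e-02,  1.37209203e+00, -2.59780936e-05,
        1.68359854e+00, -1.03097972e-01]), 'qvel': array([ 0.00080776, -0.00203672, -0.00245487, -0.00107632,  0.00091061,
       -0.00027944]), 'joint_torque': array([ 1.46019051e-03, -3.41250122e+01, -3.03304410e+01,  7.19630672e-02,
        3.03889182e-02, -9.63542266e-05]), 'tool_pos': array([ 0.22248387, -0.50247114,  0.21241534]), 'ee_rot': array([-3.13960058e+00, -1.80152556e-04,  4.16762880e-01]), 'wrist_force': array([ 0.94309898, -0.29577279, -0.68575862]), 'wrist_torque': array([-0.07165322, -0.04179981,  0.01121016]), 'width': 0.09379679638528543}
die_a_mid 0.33 [167.1, 307.7, 184.0, 321.4] 214 [0.324 0.412 0.072] [0.328 0.426 0.022]
shield 0.64 [222.6, 183.5, 364.5, 273.5] 8791 [0.596 0.07  0.081] [0.611 0.073 0.022]
shield_bar 0.88 [221.4, 185.1, 368.2, 270.7] 8856 [0.597 0.07  0.081] [0.612 0.073 0.022]
switch_tip 0.42 [189.7, 233.7, 198.4, 241.5] 84 [0.554 0.363 0.117] [0.576 0.387 0.022]
hammer 0.94 [479.2, 224.3, 506.5, 304.8] 936 [ 0.534 -0.544  0.016] [ 0.533 -0.542  0.022]
graver_pot 0.56 [421.7, 178.9, 452.6, 209.4] 599 [ 0.72  -0.365  0.055] [ 0.731 -0.373  0.022]
```

View pics/top0.png

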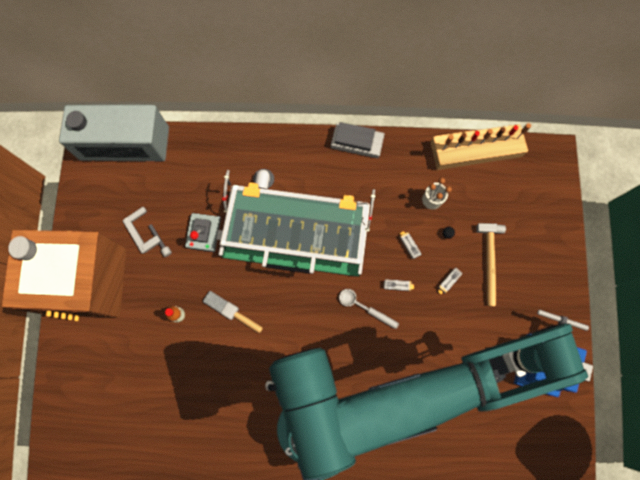

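View pics/scene0.png

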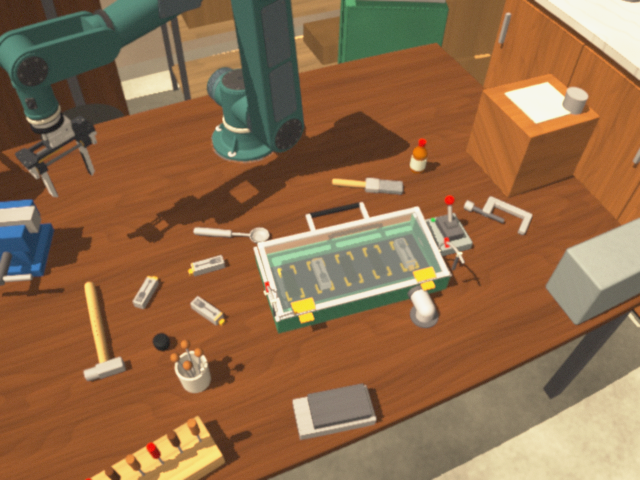

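The top view shows the box at about (222-368, 184-273), three loose dies at about (410,245), (398,285) and (450,281), and the switch at (203,232). The scene view agrees. I'll zoom in next.

```bash
python3 - <<'E'
import cv2,numpy as np
a=cv2.imread('pics/top0.png')[170:310,180:470]; b=cv2.imread('pics/scene0.png')[190:340,125:485]
a=cv2.resize(a,None,fx=2.75,fy=2.1*2.75/2.1,interpolation=cv2.INTER_CUBIC)
cv2.imwrite('pics/z1.png',a)
cv2.imwrite('pics/z2.png',cv2.resize(b,None,fx=2.2,fy=2.2,interpolation=cv2.INTER_CUBIC))
E
```

```text
(no output)
```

View pics/z1.png

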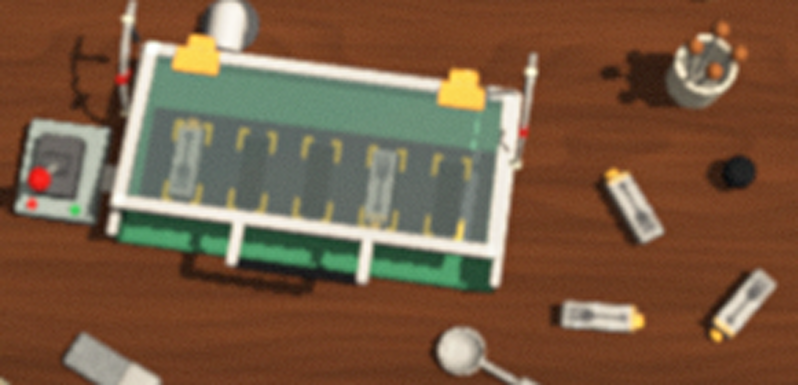

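View pics/z2.png

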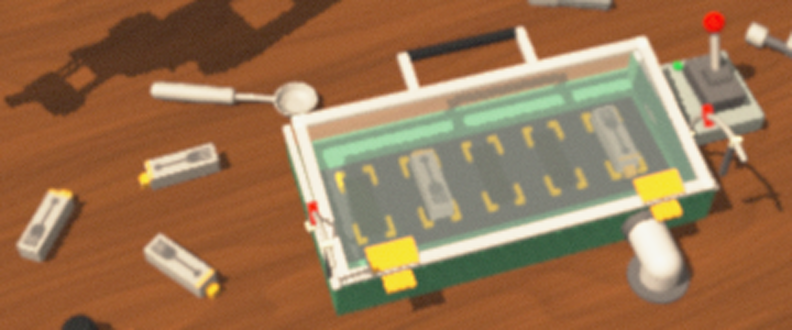

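The crops show two seated dies. In the top crop they are at (187,160) and (382,185), in nests 1 and 4 from the left. The loose dies' tongues are clearly visible. Next I'll fit the box pose.

```bash
python3 - <<'E'
from h import *
d=np.load('pics/scene0.npy'); 
def z2(x,y): return 125+x/2.2,190+y/2.2
def z1(x,y): return 180+x/2.75,170+y/2.75
print('bar'); 
B=[at_z('scene',*z2(x,y),.0615) for x,y in((410,52),(518,36))]; print(np.round(B,4))
print('ball scene',at_z('scene',*z2(713,22),.1114).round(4),'top',at_z('top',*z1(40,179),.1114).round(4))
for nm,(x,y) in dict(hl=(150,45),hr=(520,93),nr=(497,250),nl=(115,205)).items(): print(nm,at_z('top',*z1(x,y),.064).round(4))
for nm,(x,y) in dict(hr=(338,283),hl=(714,184),nl=(642,40),nr=(286,120)).items(): print(nm,at_z('scene',*z2(x,y),.064).round(4))
print('brackets top, nest rows, z=.018')
for x,y in((193,123),(258,133),(322,140),(387,152),(450,160),(180,195),(245,200),(310,207),(377,218),(443,226)): print(at_z('top',*z1(x,y),.018).round(4))
print('bracket scene')
for x,y in((340,178),(375,170)): print(at_z('scene',*z2(x,y),.018).round(4))
print('dies top z=.022 (block,tongue end)')
for x,y in((638,207),(605,316),(746,303)): print(at_z('top',*z1(x,y),.022).round(4))
for x,y in((180,164),(182,266),(47,226)): print('sc',at_z('scene',*z2(x,y),.022).round(4))
print('nest dies z=.034')
for x,y in((187,160),(382,185)): print(at_z('top',*z1(x,y),.034).round(4))
for x,y in((614,137),(433,185)): print('sc',at_z('scene',*z2(x,y),.034).round(4))
E
```

```text
bar
[[0.4218 0.0415 0.0615]
 [0.4481 0.1703 0.0615]]
ball scene [0.5555 0.3663 0.1114] top [0.5529 0.3644 0.1114]
hl [0.7227 0.2633 0.064 ]
hr [ 0.6779 -0.1553  0.064 ]
nr [ 0.4984 -0.1316  0.064 ]
nl [0.5366 0.2902 0.064 ]
hr [ 0.6829 -0.1509  0.064 ]
hl [0.7282 0.2687 0.064 ]
nl [0.5131 0.3035 0.064 ]
nr [ 0.4636 -0.1276  0.064 ]
brackets top, nest rows, z=.018
[0.6452 0.2156 0.018 ]
[0.6354 0.1402 0.018 ]
[0.6291 0.0666 0.018 ]
[ 0.6171 -0.0081  0.018 ]
[ 0.6098 -0.0802  0.018 ]
[0.5601 0.2256 0.018 ]
[0.5564 0.1513 0.018 ]
[0.5504 0.0772 0.018 ]
[0.5399 0.001  0.018 ]
[ 0.5328 -0.0737  0.018 ]
bracket scene
[ 0.5299 -0.0904  0.018 ]
[ 0.5348 -0.05    0.018 ]
dies top z=.022 (block,tongue end)
[ 0.5603 -0.2943  0.022 ]
[ 0.4348 -0.2564  0.022 ]
[ 0.4536 -0.4159  0.022 ]
sc [ 0.4442 -0.2513  0.022 ]
sc [ 0.5751 -0.2886  0.022 ]
sc [ 0.4689 -0.4118  0.022 ]
nest dies z=.034
[0.5973 0.2177 0.034 ]
[ 0.5746 -0.0036  0.034 ]
sc [0.6094 0.2149 0.034 ]
sc [ 0.5897 -0.0033  0.034 ]
```

```bash
cat >> h.py <<'E'
def cloud(n,d):
    K,k1,o,Rm=cam(n)
    v,u=np.mgrid[0:480,0:640]; p=cv2.undistortPoints(np.stack([u,v],-1).reshape(-1,1,2).astype(float),K,np.array([k1,0,0,0.]))[:,0]
    P=o+(np.c_[p,np.ones(len(p))]*d.reshape(-1,1))@Rm.T
    P[d.reshape(-1)==0]=np.nan
    return P.reshape(480,640,3)
def rectfit(P,z0,z1,cx,cy,r=.065):
    m=(P[...,2]>z0)&(P[...,2]<z1)&(np.hypot(P[...,0]-cx,P[...,1]-cy)<r)
    Q=P[m][:,:2]
    if len(Q)<20: return len(Q),None
    c,s,a=cv2.minAreaRect((Q*1000).astype(np.float32)); 
    return len(Q),np.round(c,1),np.round(s,1),round(a,1),(np.median(Q,0)*1000).round(1),(P[m][:,2].mean()*1000).round(1)
E
python3 - <<'E'
from h import *
for n in('scene','top'):
    P=cloud(n,np.load(f'pics/{n}0.npy'))
    print(n,'bench z',[ (np.nanmedian(P[...,2][(abs(P[...,0]-x)<.02)&(abs(P[...,1]-y)<.02)])*1000).round(1) for x,y in((.4,-.2),(.62,-.45),(.35,.1))])
    for c in((.566,-.291),(.439,-.254),(.461,-.414)): print(rectfit(P,.012,.03,*c))
    print('frame',rectfit(P,.05,.08,.61,.07,.3))
    print('ball',rectfit(P,.095,.13,.554,.365,.03))
    print('bar',rectfit(P,.045,.085,.437,.107,.05))
    print('loupe',rectfit(P,.015,.05,.60,-.39,.06))
    print('nestdies',[rectfit(P,.022,.042,*c) for c in((.603,.216),(.582,-.0035))])
E
```

```text
scene bench z [np.float64(-1.3), np.float64(-1.7), np.float64(-0.8)]
(352, array([ 568.8, -288.3]), array([91.7, 27.4]), 31.9, array([ 567.2, -289.8]), np.float64(19.9))
(323, array([ 438.1, -250.1]), array([79.5, 32.6]), 89.4, array([ 441. , -250.8]), np.float64(19.5))
(344, array([ 456.3, -412.8]), array([30. , 88.8]), 50.1, array([ 462.2, -415.6]), np.float64(19.7))
frame (8090, array([637.5,  99.7]), array([521.3, 258. ]), 79.2, array([658.1,  56.2]), np.float64(69.2))
ball (78, array([559.9, 362.7]), array([22.4, 24.8]), 44.0, array([561.4, 362.4]), np.float64(114.9))
bar (0, None)
loupe (223, array([ 609.7, -411.9]), array([39. , 36.6]), 13.6, array([ 613.1, -411.7]), np.float64(26.3))
nestdies [(0, None), (0, None)]
top bench z [np.float64(-1.7), np.float64(-1.0), np.float64(-1.3)]
(223, array([ 566.7, -289.8]), array([90. , 32.9]), 30.6, array([ 562. , -290.2]), np.float64(20.1))
(229, array([ 434.5, -253.8]), array([88.6, 27.5]), 86.6, array([ 434.4, -250.4]), np.float64(20.8))
(213, array([ 452.7, -411.7]), array([26.2, 89.9]), 47.2, array([ 454.2, -412.7]), np.float64(20.6))
frame (4616, array([629.6, 105.7]), array([521.4, 283.1]), 83.6, array([651.8,  71.1]), np.float64(70.0))
ball (64, array([552.9, 365.9]), array([24.1, 23.3]), 3.7, array([551.4, 363.9]), np.float64(118.7))
bar (0, None)
loupe (118, array([ 605.4, -410.1]), array([36.8, 36.1]), 18.8, array([ 604.2, -409.5]), np.float64(27.3))
nestdies [(0, None), (0, None)]
```

```bash
python3 - <<'E'
from h import *
yaw=-.107; c,s=np.cos(yaw),np.sin(yaw); Rb=np.array([[c,-s],[s,c]])
h=np.array([.702,.0565])
for n in('scene','top'):
    im=cv2.imread(f'pics/{n}0.png'); 
    P=np.array([np.r_[h+Rb@[x,y],z] for x,y,z in((-.245,.065,.0615),(-.245,-.065,.0615),(0,.215,.07),(0,-.215,.07),(-.207,.215,.07),(-.207,-.215,.07),(-.184,.29,.1114),(-.22,-.215,.0),(-.22,.215,0))])
    p=proj(n,P); print(n,p.round(1).tolist())
    o=cv2.resize(im,None,fx=4,fy=4,interpolation=cv2.INTER_CUBIC)
    for q in p: cv2.circle(o,tuple(int(round(t*4+1.5)) for t in q),4,(255,0,255),1)
    lo=(p.min(0)*4-40).astype(int); hi=(p.max(0)*4+40).astype(int)
    o=o[lo[1]:hi[1],lo[0]:hi[0]]; print(o.shape)
    cv2.imwrite(f'pics/f_{n}.png',o)
a=cv2.imread('pics/f_scene.png');b=cv2.imread('pics/f_top.png')
def fit(a): f=min(790/a.shape[1],298/a.shape[0]); return cv2.resize(a,None,fx=f,fy=f,interpolation=cv2.INTER_AREA)
a,b=fit(a),fit(b); W=max(a.shape[1],b.shape[1]); o=np.zeros((a.shape[0]+b.shape[0],W,3),np.uint8); o[:a.shape[0],:a.shape[1]]=a; o[a.shape[0]:,:b.shape[1]]=b
cv2.imwrite('pics/f.png',o); print(o.shape)
E
```

```text
scene [[355.5, 213.4], [307.5, 224.3], [449.9, 270.9], [275.2, 316.8], [414.7, 209.4], [253.2, 246.8], [447.3, 198.8], [254.0, 260.1], [408.8, 223.4]]
(552, 867, 3)
top [[267.6, 269.3], [310.5, 275.1], [232.1, 185.0], [369.9, 202.9], [220.4, 249.8], [362.0, 268.9], [194.4, 236.0], [359.7, 276.7], [223.7, 258.3]]
(446, 782, 3)
(596, 523, 3)
```

View pics/f.png

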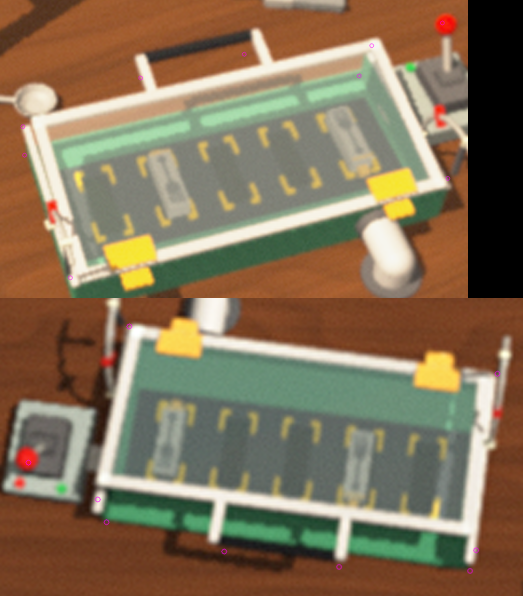

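```bash
python3 - <<'E'
from h import *
from scipy.optimize import least_squares
S=lambda x,y:((x/.5399+972-1.5)/4,(y/.5399+755-1.5)/4)
T=lambda x,y:((x/.6682+737-1.5)/4,((y-298)/.6682+700-1.5)/4)
bs=[S(253,37),S(147,57)]; ball=[S(446,24),T(27,459)]
bt=[T(215,538),T(343,556)]   # arm ends in top (y~+-.069)
nest={}
nt=[(171,405),(238,413),(300,422),(361,432),(427,438)]; nb=[(165,478),(233,487),(295,496),(357,506),(422,512)]
def pose(p,X):
    h=p[:2];c,s=np.cos(p[2]),np.sin(p[2]); return np.r_[h+np.array([[c,-s],[s,c]])@X[:2],.058+X[2]]
def sh(p,X): 
    c,s=np.cos(p[3]),np.sin(p[3]); return pose(p,np.array([c*X[0]+s*X[2],X[1],-s*X[0]+c*X[2]]))
def res(p):
    A=[];
    for e,y in((0,.0615),(1,-.0615)): A.append(proj('scene',sh(p,np.array([-.245,y,.0035])))[0]-bs[e])
    for e,y in((0,.068),(1,-.068)): A.append((proj('top',sh(p,np.array([-.247,y,.007])))[0]-bt[e]))
    for n,b in zip(('scene','top'),ball): A.append(proj(n,pose(p,np.array([-.184,.29,.0534])))[0]-b)
    for i in range(5):
        y=.15-.075*i
        m=(np.array(T(*nt[i]))+T(*nb[i]))/2
        A.append(proj('top',pose(p,np.array([p[4],y,-.040])))[0]-m)
    for q,n,x,y in((S(71,282),'scene',1,-.215),(S(445,186),'scene',1,.215),(T(131,326),'top',1,.215),(T(494,374),'top',1,-.215)):
        A.append(.5*(proj(n,sh(p,np.array([p[5],y,.012])))[0]-q))
    return np.concatenate(A)
r=least_squares(res,[.702,.0565,-.107,.05,-.11,0]); print(r.x.round(4)); print(r.fun.round(1).reshape(-1,2).tolist())
p=r.x; print('bar',sh(p,np.array([-.245,0,.0035])),'switch',pose(p,np.array([-.184,.29,.0534])))
for i in range(5): print(pose(p,np.array([p[4],.15-.075*i,-.046])).round(4))
E
```

```text
[ 0.7055  0.0577 -0.1126  0.1668 -0.1222 -0.0014]
[[-2.3, -0.7], [0.2, 0.3], [0.2, -0.1], [-1.6, -0.3], [-0.1, 0.4], [-0.1, -0.5], [1.1, -0.0], [-0.6, 0.1], [-0.2, -0.0], [0.6, -0.5], [-0.1, 0.6], [0.4, -0.7], [1.4, -1.0], [-0.5, -0.9], [0.4, -0.5]]
bar [0.46597185 0.084751   0.10212928] switch [0.55520425 0.36651096 0.1114    ]
[0.6008 0.2205 0.012 ]
[0.5924 0.1459 0.012 ]
[0.584  0.0714 0.012 ]
[ 0.5756 -0.0031  0.012 ]
[ 0.5671 -0.0776  0.012 ]
```

```bash
cat >> h.py <<'E'
BX=np.array([.7055,.0577,-.1126])
def w(bx,by):  # box -> world xy
    c,s=np.cos(BX[2]),np.sin(BX[2]); return BX[:2]+np.array([[c,-s],[s,c]])@[bx,by]
def b(x,y):
    c,s=np.cos(BX[2]),np.sin(BX[2]); return np.array([[c,s],[-s,c]])@(np.array([x,y])-BX[:2])
def row(pos,yaw,start=None,pitch=0):
    o=get_obs() if start is None else start
    R0=R.from_euler('xyz',o['ee_rot']); R1=R.from_euler('z',yaw)*R.from_euler('x',np.pi)*R.from_euler('x',pitch)
    t=R0.inv().apply(np.array(pos)-o['tool_pos']); a=(R0.inv()*R1).as_rotvec()
    print('pos',o['tool_pos'].round(4),'yaw',o['ee_rot'].round(3),'F',o['wrist_force'].round(1),'w',round(o['width'],4),'t',round(o['time'],1))
    print({k:round(float(v),4) for k,v in zip(('tx','ty','tz','ax','ay','az'),[*t,*a])},'|d|',np.linalg.norm(t).round(3),'deg',np.degrees(np.linalg.norm(a)).round(1))
E
python3 - <<'E'
from h import *
for n in('scene','top'):
    P=cloud(n,np.load(f'pics/{n}0.npy')).reshape(-1,3); P=P[np.isfinite(P).all(1)]
    q=np.array([b(*x) for x in P[:,:2]]) if 0 else (P[:,:2]-BX[:2])@np.array([[np.cos(BX[2]),-np.sin(BX[2])],[np.sin(BX[2]),np.cos(BX[2])]])
    m=(q[:,0]>-.195)&(q[:,0]<-.02)&(abs(q[:,1])<.19)&(P[:,2]>.05)&(P[:,2]<.15)
    A=np.c_[q[m],np.ones(m.sum())]; r=np.linalg.lstsq(A,P[m,2],rcond=None)[0]; print(n,m.sum(),r.round(4),np.std(A@r-P[m,2]).round(4))
row([*w(-.2415+0,0),.22],1.458)
E
```

```text
scene 10317 [-0.1727 -0.0006  0.0626] 0.0024
top 6769 [-0.1703  0.0002  0.0629] 0.0034
pos [ 0.2226 -0.5029  0.2134] yaw [-3.142 -0.     0.417] F [-0.3  0.3  0.9] w 0.0939 t 0.5
{'tx': 0.46, 'ty': -0.4391, 'tz': -0.0065, 'ax': -0.0001, 'ay': -0.0, 'az': -1.0412} |d| 0.636 deg 59.7
```

>>> {"name": "step_arm", "arguments": {"steps": [{"jaw": 0.35,"tx": 0.46,"ty": -0.439,"tz": -0.007,"az": -1.041},{"jaw": 0.35,"tx": 0.46,"ty": -0.439,"tz": -0.007,"az": -1.041},{"jaw": 0.35,"tx": 0.46,"ty": -0.439,"tz": -0.007,"az": -1.041},{"jaw": 0.35,"tx": 0.46,"ty": -0.439,"tz": -0.007,"az": -1.041},{"jaw": 0.35,"tx": 0.46,"ty": -0.439,"tz": -0.007,"az": -1.041},{"jaw": 0.35,"tx": 0.46,"ty": -0.439,"tz": -0.007,"az": -1.041},{"jaw": 0.35,"tx": 0.46,"ty": -0.439,"tz": -0.007,"az": -1.041},{"jaw": 0.35,"tx": 0.46,"ty": -0.439,"tz": -0.007,"az": -1.041}]}}

```text
invalid input
```

```bash
python3 - <<'E'
from h import *
row([*w(-.241,0),.17],1.458)
E
```

```text
pos [ 0.2226 -0.5029  0.2134] yaw [-3.142 -0.     0.417] F [-0.3  0.3  0.9] w 0.0939 t 0.5
{'tx': 0.4605, 'ty': -0.4388, 'tz': 0.0435, 'ax': -0.0001, 'ay': -0.0, 'az': -1.0412} |d| 0.638 deg 59.7
```

>>> {"name": "step_arm", "arguments": {"steps": [{"jaw": 0.35,"tx": 0.46,"ty": -0.439,"tz": -0.007,"ax": 0,"ay": 0,"az": -1.041},{"jaw": 0.35,"tx": 0.46,"ty": -0.439,"tz": -0.007,"ax": 0,"ay": 0,"az": -1.041},{"jaw": 0.35,"tx": 0.46,"ty": -0.439,"tz": -0.007,"ax": 0,"ay": 0,"az": -1.041},{"jaw": 0.35,"tx": 0.46,"ty": -0.439,"tz": -0.007,"ax": 0,"ay": 0,"az": -1.041},{"jaw": 0.35,"tx": 0.46,"ty": -0.439,"tz": -0.007,"ax": 0,"ay": 0,"az": -1.041},{"jaw": 0.35,"tx": 0.46,"ty": -0.439,"tz": -0.007,"ax": 0,"ay": 0,"az": -1.041},{"jaw": 0.35,"tx": 0.46,"ty": -0.439,"tz": -0.007,"ax": 0,"ay": 0,"az": -1.041},{"jaw": 0.35,"tx": 0.46,"ty": -0.439,"tz": -0.007,"ax": 0,"ay": 0,"az": -1.041}]}}

```text
time: 1.25
tool_pos: [0.3758, -0.1314, 0.2183]
ee_rot: [3.14, 0.0, 1.46]
wrist_force: [0.7, 0.0, 0.0]
width: 0.0344
```

```bash
python3 - <<'E'
from h import *
row([*w(-.241,0),.17],1.458)
E
```

```text
pos [ 0.3758 -0.1314  0.2183] yaw [3.14 0.   1.46] F [0.7 0.  0. ] w 0.0344 t 1.2
{'tx': 0.2249, 'ty': 0.0656, 'tz': 0.0483, 'ax': 0.0014, 'ay': 0.0005, 'az': 0.0015} |d| 0.239 deg 0.1
```

>>> {"name": "step_arm", "arguments": {"steps": [{"jaw": 0.35,"tx": 0.225,"ty": 0.066,"tz": 0.038,"ax": 0,"ay": 0,"az": 0},{"jaw": 0.35,"tx": 0.225,"ty": 0.066,"tz": 0.038,"ax": 0,"ay": 0,"az": 0},{"jaw": 0.35,"tx": 0.225,"ty": 0.066,"tz": 0.038,"ax": 0,"ay": 0,"az": 0},{"jaw": 0.35,"tx": 0.225,"ty": 0.066,"tz": 0.038,"ax": 0,"ay": 0,"az": 0},{"jaw": 0.35,"tx": 0.225,"ty": 0.066,"tz": 0.038,"ax": 0,"ay": 0,"az": 0},{"jaw": 0.35,"tx": 0.225,"ty": 0.066,"tz": 0.038,"ax": 0,"ay": 0,"az": 0},{"jaw": 0.35,"tx": 0.225,"ty": 0.066,"tz": 0.038,"ax": 0,"ay": 0,"az": 0}]}}

```text
time: 1.95
tool_pos: [0.4661, 0.0852, 0.18]
ee_rot: [3.141, 0.001, 1.462]
wrist_force: [-0.3, 0.3, 0.2]
width: 0.0329
```

```bash
python3 - <<'E'
from h import *
shot('scene','a1.png',(240,130,460,290),3.5)
row([*w(-.241,0),.093],1.458)
E
```

```text
pos [0.4662 0.0844 0.1804] yaw [3.14e+00 1.00e-03 1.46e+00] F [-0.  -0.4 -0.4] w 0.0331 t 2.0
{'tx': 0.0005, 'ty': -0.0003, 'tz': 0.0874, 'ax': 0.0013, 'ay': 0.0012, 'az': 0.0018} |d| 0.087 deg 0.1
```

View pics/a1.png

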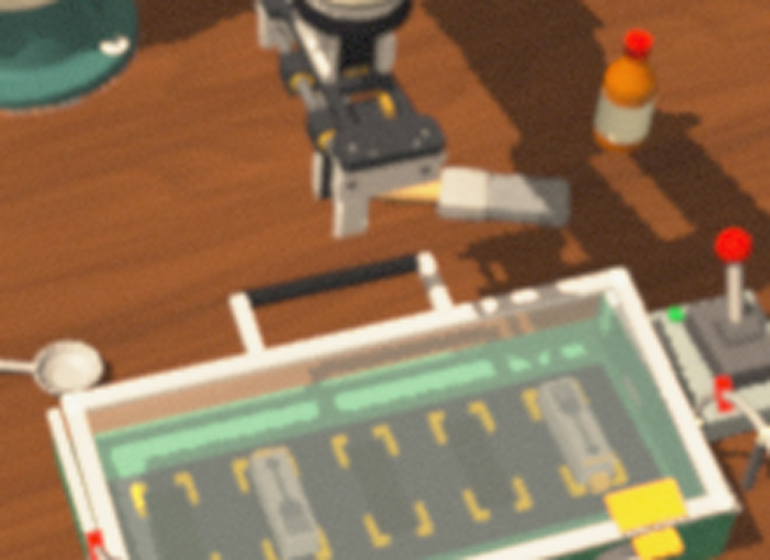

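The gripper hangs squarely over the bar, with the fingertip at (348,232) and the bar at (340,278). I'll descend and pinch it.

>>> {"name": "step_arm", "arguments": {"steps": [{"jaw": 0.35,"tx": 0,"ty": 0,"tz": 0.045,"ax": 0,"ay": 0,"az": 0},{"jaw": 0.35,"tx": 0,"ty": 0,"tz": 0.07,"ax": 0,"ay": 0,"az": 0},{"jaw": 0.35,"tx": 0,"ty": 0,"tz": 0.087,"ax": 0,"ay": 0,"az": 0},{"jaw": 0.35,"tx": 0,"ty": 0,"tz": 0.087,"ax": 0,"ay": 0,"az": 0},{"jaw": 0,"tx": 0,"ty": 0,"tz": 0.087,"ax": 0,"ay": 0,"az": 0},{"jaw": 0,"tx": 0,"ty": 0,"tz": 0.087,"ax": 0,"ay": 0,"az": 0},{"jaw": 0,"tx": 0,"ty": 0,"tz": 0.087,"ax": 0,"ay": 0,"az": 0},{"jaw": 0,"tx": 0,"ty": 0,"tz": 0.087,"ax": 0,"ay": 0,"az": 0}]}}

```text
time: 2.8
tool_pos: [0.4645, 0.084, 0.0945]
ee_rot: [-3.139, 0.002, 1.46]
wrist_force: [-6.0, -0.6, 4.1]
width: 0.0134
```

```bash
python3 - <<'E'
from h import *
o=get_obs(); print(o['tool_pos'],o['wrist_force'],o['width'],b(*o['tool_pos'][:2]))
# arc rows relative to now: bar at radius .245 from hinge axis, phase
t0=np.arcsin((o['tool_pos'][2]+.011-.058)/.245); print('theta',t0)
for t in np.linspace(t0,1.6,17)[1:]:
    print(round(t,2),'ty',round(.245*(np.cos(t0)-np.cos(t)),3),'tz',round(-.245*(np.sin(t)-np.sin(t0)),3))
E
```

```text
[0.46445383 0.0839834  0.0944977 ] [-5.99141255 -0.58857638  4.11939373] 0.013352827262610358 [-0.24247296 -0.00096752]
theta 0.19510359527252785
0.28 ty 0.005 tz -0.021
0.37 ty 0.012 tz -0.041
0.46 ty 0.021 tz -0.061
0.55 ty 0.031 tz -0.08
0.63 ty 0.043 tz -0.098
0.72 ty 0.056 tz -0.114
0.81 ty 0.071 tz -0.13
0.9 ty 0.088 tz -0.144
0.99 ty 0.105 tz -0.157
1.07 ty 0.123 tz -0.168
1.16 ty 0.143 tz -0.177
1.25 ty 0.163 tz -0.185
1.34 ty 0.183 tz -0.191
1.42 ty 0.205 tz -0.195
1.51 ty 0.226 tz -0.197
1.6 ty 0.248 tz -0.197
```

Bar pinched: the width reads 13.4 mm. Next I'll fold the shield along its arc.

>>> {"name": "step_arm", "arguments": {"steps": [{"jaw": 0,"tx": 0,"ty": 0.005,"tz": -0.021,"ax": 0,"ay": 0,"az": 0},{"jaw": 0,"tx": 0,"ty": 0.012,"tz": -0.041,"ax": 0,"ay": 0,"az": 0},{"jaw": 0,"tx": 0,"ty": 0.021,"tz": -0.061,"ax": 0,"ay": 0,"az": 0},{"jaw": 0,"tx": 0,"ty": 0.031,"tz": -0.08,"ax": 0,"ay": 0,"az": 0},{"jaw": 0,"tx": 0,"ty": 0.043,"tz": -0.098,"ax": 0,"ay": 0,"az": 0},{"jaw": 0,"tx": 0,"ty": 0.056,"tz": -0.114,"ax": 0,"ay": 0,"az": 0},{"jaw": 0,"tx": 0,"ty": 0.071,"tz": -0.13,"ax": 0,"ay": 0,"az": 0},{"jaw": 0,"tx": 0,"ty": 0.088,"tz": -0.144,"ax": 0,"ay": 0,"az": 0}]}}

```text
time: 3.6
tool_pos: [0.545, 0.0752, 0.2401]
ee_rot: [-3.121, 0.003, 1.461]
wrist_force: [-20.2, 1.5, 11.8]
width: 0.013
```

```bash
cat > arc.py <<'E'
from h import *
import sys
o=get_obs(); print(o['tool_pos'],o['ee_rot'].round(3),o['wrist_force'].round(1),o['width'],b(*o['tool_pos'][:2]))
bx=b(*o['tool_pos'][:2])[0]; bz=o['tool_pos'][2]+.011-.058; t0=np.arctan2(bz,-bx); r=np.hypot(bx,bz); print('theta',t0,'r',r)
for t in np.linspace(t0,float(sys.argv[1]),int(sys.argv[2])+1)[1:]:
    print(round(t,2),'ty',round(-.2449*np.cos(t)-bx,3),'tz',round(-.2449*np.sin(t)+bz,3))
E
python3 arc.py 1.6 8
```

```text
[0.54504174 0.07518755 0.24009754] [-3.121e+00  3.000e-03  1.461e+00] [-20.2   1.5  11.8] 0.012970844746871461 [-0.16140706 -0.00065264]
theta 0.8745548657492599 r 0.25167220743679963
0.97 ty 0.022 tz -0.008
1.06 ty 0.041 tz -0.02
1.15 ty 0.061 tz -0.03
1.24 ty 0.081 tz -0.038
1.33 ty 0.103 tz -0.045
1.42 ty 0.124 tz -0.049
1.51 ty 0.146 tz -0.051
1.6 ty 0.169 tz -0.052
```

>>> {"name": "step_arm", "arguments": {"steps": [{"jaw": 0,"tx": 0,"ty": 0.016,"tz": -0.014,"ax": 0,"ay": 0,"az": 0},{"jaw": 0,"tx": 0,"ty": 0.036,"tz": -0.026,"ax": 0,"ay": 0,"az": 0},{"jaw": 0,"tx": 0,"ty": 0.057,"tz": -0.036,"ax": 0,"ay": 0,"az": 0},{"jaw": 0,"tx": 0,"ty": 0.079,"tz": -0.044,"ax": 0,"ay": 0,"az": 0},{"jaw": 0,"tx": 0,"ty": 0.102,"tz": -0.051,"ax": 0,"ay": 0,"az": 0},{"jaw": 0,"tx": 0,"ty": 0.125,"tz": -0.055,"ax": 0,"ay": 0,"az": 0},{"jaw": 0,"tx": 0,"ty": 0.148,"tz": -0.056,"ax": 0,"ay": 0,"az": 0},{"jaw": 0,"tx": 0,"ty": 0.172,"tz": -0.057,"ax": 0,"ay": 0,"az": 0}]}}

```text
time: 4.4
tool_pos: [0.7158, 0.0564, 0.3001]
ee_rot: [-3.124, 0.003, 1.461]
wrist_force: [-5.5, 1.4, 5.0]
width: 0.013
```

```bash
python3 arc.py 1.6 2; python3 -c "
from h import *
shot('scene','a2.png',(210,90,480,310),2.9)"
```

```text
[0.71580748 0.05638697 0.30005098] [-3.124e+00  3.000e-03  1.461e+00] [-5.5  1.4  5. ] 0.013000075525184082 [ 0.01038974 -0.00014654]
theta 1.611831189568979 r 0.25326417959823333
1.61 ty -0.002 tz 0.008
1.6 ty -0.003 tz 0.008
```

View pics/a2.png

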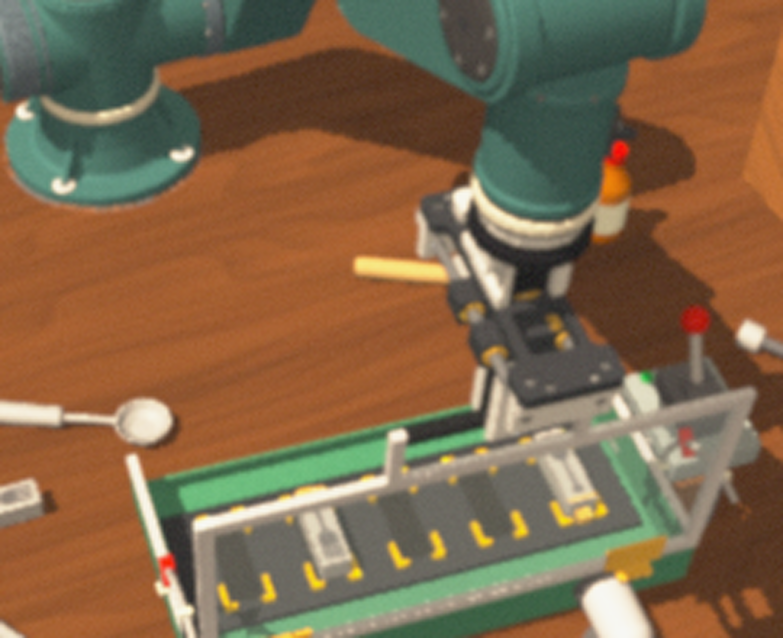

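The shield stands about upright, still held. I'll release it, lift and back off.

>>> {"name": "step_arm", "arguments": {"steps": [{"jaw": 0.35,"tx": 0,"ty": -0.001,"tz": 0.003,"ax": 0,"ay": 0,"az": 0},{"jaw": 0.35,"tx": 0,"ty": -0.001,"tz": 0.003,"ax": 0,"ay": 0,"az": 0},{"jaw": 0.35,"tx": 0,"ty": -0.001,"tz": -0.03,"ax": 0,"ay": 0,"az": 0},{"jaw": 0.35,"tx": 0,"ty": -0.001,"tz": -0.06,"ax": 0,"ay": 0,"az": 0},{"jaw": 0.35,"tx": 0,"ty": -0.05,"tz": -0.06,"ax": 0,"ay": 0,"az": 0},{"jaw": 0.35,"tx": 0,"ty": -0.15,"tz": -0.06,"ax": 0,"ay": 0,"az": 0},{"jaw": 0.35,"tx": 0,"ty": -0.25,"tz": -0.06,"ax": 0,"ay": 0,"az": 0},{"jaw": 0.35,"tx": 0,"ty": -0.35,"tz": -0.06,"ax": 0,"ay": 0,"az": 0}]}}

```text
time: 5.25
tool_pos: [0.5199, 0.078, 0.3605]
ee_rot: [-3.129, 0.002, 1.461]
wrist_force: [0.7, 0.4, 0.7]
width: 0.0331
```

```bash
python3 - <<'E'
from h import *
row([.25,-.3,.3],-.1126)
E
```

```text
pos [0.5199 0.078  0.3605] yaw [-3.129e+00  2.000e-03  1.461e+00] F [0.7 0.4 0.7] w 0.0331 t 5.2
{'tx': -0.4053, 'ty': -0.2258, 'tz': 0.0642, 'ax': -0.0086, 'ay': 0.0117, 'az': 1.5732} |d| 0.468 deg 90.1
```

>>> {"name": "step_arm", "arguments": {"steps": [{"jaw": 0.55,"tx": -0.405,"ty": -0.226,"tz": 0.064,"ax": -0.009,"ay": 0.012,"az": 1.573},{"jaw": 0.55,"tx": -0.405,"ty": -0.226,"tz": 0.064,"ax": -0.009,"ay": 0.012,"az": 1.573},{"jaw": 0.55,"tx": -0.405,"ty": -0.226,"tz": 0.064,"ax": -0.009,"ay": 0.012,"az": 1.573},{"jaw": 0.55,"tx": -0.405,"ty": -0.226,"tz": 0.064,"ax": -0.009,"ay": 0.012,"az": 1.573},{"jaw": 0.55,"tx": -0.405,"ty": -0.226,"tz": 0.064,"ax": -0.009,"ay": 0.012,"az": 1.573},{"jaw": 0.55,"tx": -0.405,"ty": -0.226,"tz": 0.064,"ax": -0.009,"ay": 0.012,"az": 1.573},{"jaw": 0.55,"tx": -0.405,"ty": -0.226,"tz": 0.064,"ax": -0.009,"ay": 0.012,"az": 1.573},{"jaw": 0.55,"tx": -0.405,"ty": -0.226,"tz": 0.064,"ax": -0.009,"ay": 0.012,"az": 1.573}]}}

```text
time: 6.05
tool_pos: [0.2883, -0.2446, 0.309]
ee_rot: [-3.141, 0.001, 0.255]
wrist_force: [1.1, -1.0, 0.6]
width: 0.0518
```

```bash
python3 - <<'E'
from h import *
im,d=shot('top','t2.png',(215,170,465,300),3.2); np.save('pics/t2.npy',d)
ims,ds=shot('scene','s2.png',(125,130,485,340),2.2); np.save('pics/s2.npy',ds)
for n,D in(('top',d),('scene',ds)):
    P=cloud(n,D)
    for c in((.567,-.290),(.437,-.253),(.455,-.412)): print(n,rectfit(P,.012,.03,*c))
    Q=P.reshape(-1,3); q=(Q[:,:2]-BX[:2])@np.array([[np.cos(BX[2]),-np.sin(BX[2])],[np.sin(BX[2]),np.cos(BX[2])]])
    m=(q[:,0]>-.16)&(q[:,0]<-.085)&(abs(q[:,1])<.19); print('plate z',np.median(Q[m&(Q[:,2]<.02),2]))
    PB=np.c_[q,Q[:,2]].reshape(480,640,3)
    print('box frame dies:',[rectfit(PB,.024,.042,-.122,y) for y in(.15,.075,0,-.075,-.15)])
    # shield angle
    m=(q[:,0]>-.12)&(q[:,0]<.08)&(abs(q[:,1])<.2)&(Q[:,2]>.12)&(Q[:,2]<.30)
    if m.sum()>50: print('shield',m.sum(),np.polyfit(Q[m,2],q[m,0],1))
    print('walls: ', [rectfit(PB,.045,.06,-.1,0,.3)])
E
```

```text
top (225, array([ 565. , -288.3]), array([87.9, 29.2]), 30.3, array([ 562.2, -289.1]), np.float64(20.9))
top (230, array([ 434.4, -253.3]), array([88. , 26.4]), 86.3, array([ 434.7, -250.4]), np.float64(20.7))
top (141, array([ 463.1, -420.5]), array([24.9, 60.4]), 47.2, array([ 464.4, -421.1]), np.float64(20.9))
plate z 0.011221128013119808
box frame dies: [(237, array([-120.4,  158.2]), array([113.1,  83.3]), 74.5, array([-122.8,  150.8]), np.float64(32.8)), (14, None), (26, array([-114.2,   -3.6]), array([ 77.1, 115.8]), 8.2, array([-121.7,  -60.5]), np.float64(31.6)), (220, array([-128.6,  -62.6]), array([90.3, 71.9]), 8.2, array([-124.2,  -72.7]), np.float64(33.1)), (5, None)]
shield 2857 [ 0.05896445 -0.00553128]
walls:  [(881, array([-111.8,   38.5]), array([224.4, 520.8]), 0.3, array([-68.9, 130.9]), np.float64(53.7))]
scene (347, array([ 568.1, -287.7]), array([88.3, 27.4]), 31.9, array([ 567.6, -289.6]), np.float64(20.1))
scene (323, array([ 439.2, -254.6]), array([89., 32.]), 88.5, array([ 440.6, -250.4]), np.float64(19.8))
scene (333, array([ 458.7, -414.7]), array([31. , 81.8]), 47.8, array([ 461.1, -415.1]), np.float64(20.2))
plate z 0.01069711193527123
box frame dies: [(33, array([-154.8,  149.3]), array([11.7, 27.1]), 2.8, array([-154.8,  149.5]), np.float64(32.6)), (0, None), (0, None), (33, array([-155.4,  -72.6]), array([23.7, 15.8]), 81.3, array([-154.2,  -74.1]), np.float64(33.1)), (2, None)]
shield 6623 [0.04795397 0.00296298]
walls:  [(911, array([-77.9,  35.9]), array([518.8, 289.6]), 89.8, array([  2.2, 126.3]), np.float64(53.4))]
```

View pics/t2.png

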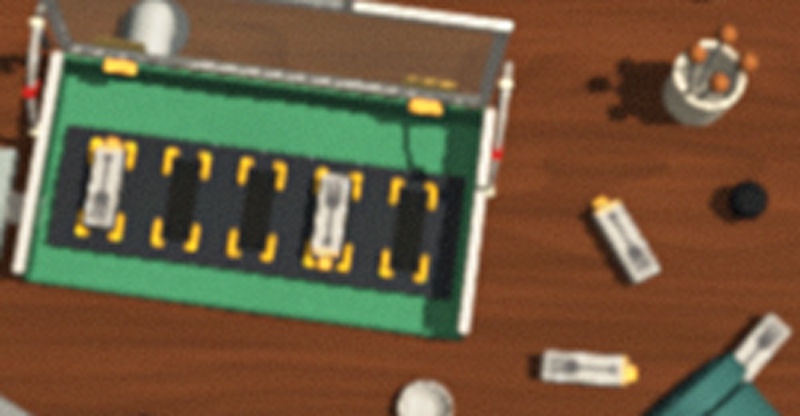

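The top view shows the shield at about 1.62 rad. The nest 1 die at crop (105,183) has its tongue (112,142) to the hinge. The nest 4 die at (332,213) has its tongue at (325,262), so it needs turning. Nests 2, 3 and 5 are empty, and the three loose dies are unmoved. I'll turn the nest 4 die first.

```bash
python3 - <<'E'
from h import *
row([*w(-.123,-.0745),.14],-.1126)
E
```

```text
pos [ 0.2859 -0.2474  0.3078] yaw [-3.139  0.005  0.247] F [-0.6  0.5 -0. ] w 0.0518 t 6.2
{'tx': 0.3409, 'ty': -0.1663, 'tz': 0.1666, 'ax': -0.0019, 'ay': 0.0052, 'az': 0.3596} |d| 0.414 deg 20.6
```

>>> {"name": "step_arm", "arguments": {"steps": [{"jaw": 0.5,"tx": 0.341,"ty": -0.166,"tz": 0.1,"ax": 0,"ay": 0,"az": 0.36},{"jaw": 0.5,"tx": 0.341,"ty": -0.166,"tz": 0.1,"ax": 0,"ay": 0,"az": 0.36},{"jaw": 0.5,"tx": 0.341,"ty": -0.166,"tz": 0.1,"ax": 0,"ay": 0,"az": 0.36},{"jaw": 0.5,"tx": 0.341,"ty": -0.166,"tz": 0.1,"ax": 0,"ay": 0,"az": 0.36},{"jaw": 0.5,"tx": 0.341,"ty": -0.166,"tz": 0.1,"ax": 0,"ay": 0,"az": 0.36},{"jaw": 0.5,"tx": 0.341,"ty": -0.166,"tz": 0.167,"ax": 0,"ay": 0,"az": 0.36},{"jaw": 0.5,"tx": 0.341,"ty": -0.166,"tz": 0.167,"ax": 0,"ay": 0,"az": 0.36},{"jaw": 0.5,"tx": 0.341,"ty": -0.166,"tz": 0.167,"ax": 0,"ay": 0,"az": 0.36}]}}

```text
time: 6.95
tool_pos: [0.55, -0.0221, 0.1629]
ee_rot: [-3.141, 0.004, -0.11]
wrist_force: [-1.2, -0.8, -0.2]
width: 0.047
```

```bash
python3 - <<'E'
from h import *
row([*w(-.123,-.0745),.024],-.1126)
E
```

```text
pos [ 0.55   -0.0221  0.1629] yaw [-3.141  0.004 -0.11 ] F [-1.2 -0.8 -0.2] w 0.047 t 7.0
{'tx': 0.0232, 'ty': -0.0221, 'tz': 0.1388, 'ax': -0.001, 'ay': 0.0044, 'az': 0.0025} |d| 0.142 deg 0.3
```

>>> {"name": "step_arm", "arguments": {"steps": [{"jaw": 0.5,"tx": 0.023,"ty": -0.022,"tz": 0.02,"ax": 0,"ay": 0.004,"az": 0},{"jaw": 0.5,"tx": 0.023,"ty": -0.022,"tz": 0.06,"ax": 0,"ay": 0.004,"az": 0},{"jaw": 0.5,"tx": 0.023,"ty": -0.022,"tz": 0.1,"ax": 0,"ay": 0.004,"az": 0},{"jaw": 0.5,"tx": 0.023,"ty": -0.022,"tz": 0.125,"ax": 0,"ay": 0.004,"az": 0},{"jaw": 0.5,"tx": 0.023,"ty": -0.022,"tz": 0.139,"ax": 0,"ay": 0.004,"az": 0},{"jaw": 0.5,"tx": 0.023,"ty": -0.022,"tz": 0.139,"ax": 0,"ay": 0.004,"az": 0},{"jaw": 0.1,"tx": 0.023,"ty": -0.022,"tz": 0.139,"ax": 0,"ay": 0.004,"az": 0},{"jaw": 0.1,"tx": 0.023,"ty": -0.022,"tz": 0.139,"ax": 0,"ay": 0.004,"az": 0}]}}

```text
time: 7.75
tool_pos: [0.5756, -0.0024, 0.0254]
ee_rot: [-3.14, -0.002, -0.11]
wrist_force: [0.2, -0.0, -0.3]
width: 0.0343
```

>>> {"name": "step_arm", "arguments": {"steps": [{"jaw": 0.1,"tx": 0,"ty": 0,"tz": 0,"ax": 0,"ay": 0,"az": 0},{"jaw": 0.1,"tx": 0,"ty": 0,"tz": 0,"ax": 0,"ay": 0,"az": 0}]}}

```text
time: 7.95
tool_pos: [0.5763, -0.0021, 0.0264]
ee_rot: [-3.14, -0.004, -0.11]
wrist_force: [0.2, 1.7, 1.9]
width: 0.0257
```

```bash
python3 - <<'E'
from h import *
o=get_obs();print(b(*o['tool_pos'][:2]))
row([*w(-.123,-.0745),.13],-.1126+1.3)
E
```

```text
[-0.12168244 -0.07395022]
pos [ 0.5763 -0.0021  0.0264] yaw [-3.14  -0.004 -0.11 ] F [0.2 1.7 1.9] w 0.0257 t 8.0
{'tx': -0.0009, 'ty': 0.0004, 'tz': -0.1036, 'ax': 0.0012, 'ay': -0.0048, 'az': -1.297} |d| 0.104 deg 74.3
```

>>> {"name": "step_arm", "arguments": {"steps": [{"jaw": 0.1,"tx": 0,"ty": 0,"tz": -0.05,"ax": 0,"ay": 0,"az": 0},{"jaw": 0.1,"tx": 0,"ty": 0,"tz": -0.1,"ax": 0,"ay": 0,"az": 0},{"jaw": 0.1,"tx": 0,"ty": 0,"tz": -0.1,"ax": 0,"ay": 0,"az": -0.15},{"jaw": 0.1,"tx": 0,"ty": 0,"tz": -0.1,"ax": 0,"ay": 0,"az": -0.3},{"jaw": 0.1,"tx": 0,"ty": 0,"tz": -0.1,"ax": 0,"ay": 0,"az": -0.45},{"jaw": 0.1,"tx": 0,"ty": 0,"tz": -0.1,"ax": 0,"ay": 0,"az": -0.6},{"jaw": 0.1,"tx": 0,"ty": 0,"tz": -0.1,"ax": 0,"ay": 0,"az": -0.75},{"jaw": 0.1,"tx": 0,"ty": 0,"tz": -0.1,"ax": 0,"ay": 0,"az": -0.9}]}}

```text
time: 8.75
tool_pos: [0.5749, -0.0024, 0.125]
ee_rot: [3.141, -0.002, 0.796]
wrist_force: [-0.8, 0.1, -4.5]
width: 0.0261
```

>>> {"name": "step_arm", "arguments": {"steps": [{"jaw": 0.1,"tx": 0,"ty": 0,"tz": 0,"ax": 0,"ay": 0,"az": -0.15},{"jaw": 0.1,"tx": 0,"ty": 0,"tz": 0,"ax": 0,"ay": 0,"az": -0.3},{"jaw": 0.1,"tx": 0,"ty": 0,"tz": 0,"ax": 0,"ay": 0,"az": -0.45},{"jaw": 0.1,"tx": 0,"ty": 0,"tz": 0,"ax": 0,"ay": 0,"az": -0.6},{"jaw": 0.1,"tx": 0,"ty": 0,"tz": 0,"ax": 0,"ay": 0,"az": -0.75},{"jaw": 0.1,"tx": 0,"ty": 0,"tz": 0,"ax": 0,"ay": 0,"az": -0.9},{"jaw": 0.1,"tx": 0,"ty": 0,"tz": 0,"ax": 0,"ay": 0,"az": -1.05},{"jaw": 0.1,"tx": 0,"ty": 0,"tz": 0,"ax": 0,"ay": 0,"az": -1.2}]}}

```text
time: 9.55
tool_pos: [0.5739, -0.0025, 0.1235]
ee_rot: [-3.141, -0.002, 1.996]
wrist_force: [0.9, 0.2, -4.6]
width: 0.026
```

```bash
python3 - <<'E'
from h import *
row([*w(-.123,-.0755),.1],-.1126+np.pi)
E
```

```text
pos [ 0.5739 -0.0025  0.1235] yaw [-3.141e+00 -2.000e-03  1.996e+00] F [ 0.9  0.2 -4.6] w 0.026 t 9.6
{'tx': -0.0014, 'ty': 0.0004, 'tz': 0.0235, 'ax': 0.0003, 'ay': -0.0021, 'az': -1.0326} |d| 0.024 deg 59.2
```

>>> {"name": "step_arm", "arguments": {"steps": [{"jaw": 0.1,"tx": -0.001,"ty": 0,"tz": 0.01,"ax": 0,"ay": -0.002,"az": -0.15},{"jaw": 0.1,"tx": -0.001,"ty": 0,"tz": 0.02,"ax": 0,"ay": -0.002,"az": -0.3},{"jaw": 0.1,"tx": -0.001,"ty": 0,"tz": 0.02,"ax": 0,"ay": -0.002,"az": -0.45},{"jaw": 0.1,"tx": -0.001,"ty": 0,"tz": 0.02,"ax": 0,"ay": -0.002,"az": -0.6},{"jaw": 0.1,"tx": -0.001,"ty": 0,"tz": 0.02,"ax": 0,"ay": -0.002,"az": -0.75},{"jaw": 0.1,"tx": -0.001,"ty": 0,"tz": 0.02,"ax": 0,"ay": -0.002,"az": -0.9},{"jaw": 0.1,"tx": -0.001,"ty": 0,"tz": 0.02,"ax": 0,"ay": -0.002,"az": -1.032},{"jaw": 0.1,"tx": -0.001,"ty": 0,"tz": 0.02,"ax": 0,"ay": -0.002,"az": -1.032}]}}

```text
time: 10.35
tool_pos: [0.5733, -0.0034, 0.1022]
ee_rot: [3.141, -0.003, 3.028]
wrist_force: [-0.1, -0.6, -5.4]
width: 0.0257
```

```bash
python3 - <<'E'
from h import *
row([*w(-.1235,-.0750),.027],-.1126+np.pi)
E
```

```text
pos [ 0.5733 -0.0034  0.1022] yaw [ 3.141e+00 -3.000e-03  3.028e+00] F [-0.1 -0.6 -5.4] w 0.0257 t 10.3
{'tx': -0.0012, 'ty': 0.0006, 'tz': 0.0752, 'ax': 0.0002, 'ay': -0.0025, 'az': -0.0011} |d| 0.075 deg 0.2
```

>>> {"name": "step_arm", "arguments": {"steps": [{"jaw": 0.1,"tx": -0.001,"ty": 0.001,"tz": 0.03,"ax": 0,"ay": 0,"az": 0},{"jaw": 0.1,"tx": -0.001,"ty": 0.001,"tz": 0.055,"ax": 0,"ay": 0,"az": 0},{"jaw": 0.1,"tx": -0.001,"ty": 0.001,"tz": 0.068,"ax": 0,"ay": 0,"az": 0},{"jaw": 0.1,"tx": -0.001,"ty": 0.001,"tz": 0.075,"ax": 0,"ay": 0,"az": 0},{"jaw": 0.1,"tx": -0.001,"ty": 0.001,"tz": 0.076,"ax": 0,"ay": 0,"az": 0},{"jaw": 0.1,"tx": -0.001,"ty": 0.001,"tz": 0.076,"ax": 0,"ay": 0,"az": 0}]}}

```text
time: 10.95
tool_pos: [0.5732, -0.0025, 0.0291]
ee_rot: [-3.141, -0.005, 3.026]
wrist_force: [-7.6, 0.3, 7.6]
width: 0.0257
```

>>> {"name": "step_arm", "arguments": {"steps": [{"jaw": 0.5,"tx": 0,"ty": 0,"tz": 0,"ax": 0,"ay": 0,"az": 0},{"jaw": 0.5,"tx": 0,"ty": 0,"tz": 0,"ax": 0,"ay": 0,"az": 0},{"jaw": 0.5,"tx": 0,"ty": 0,"tz": -0.03,"ax": 0,"ay": 0,"az": 0},{"jaw": 0.5,"tx": 0,"ty": 0,"tz": -0.08,"ax": 0,"ay": 0,"az": 0},{"jaw": 0.5,"tx": 0,"ty": 0,"tz": -0.13,"ax": 0,"ay": 0,"az": 0},{"jaw": 0.5,"tx": 0,"ty": 0,"tz": -0.18,"ax": 0,"ay": 0,"az": 0}]}}

```text
time: 11.55
tool_pos: [0.5745, -0.0026, 0.2116]
ee_rot: [-3.141, -0.003, 3.025]
wrist_force: [0.9, 0.3, -0.2]
width: 0.047
```

```bash
python3 - <<'E'
from h import *
# die 1 at (.567,-.289): tongue toward +x,+y
th=np.radians(30); print('approach')
for nm,c,a in(('d1',(.566,-.289),None),):
    for y in(np.radians(31.),): row([*c,.15],y)
E
```

```text
approach
pos [ 0.5745 -0.0026  0.2116] yaw [-3.141e+00 -3.000e-03  3.025e+00] F [ 0.9  0.3 -0.2] w 0.047 t 11.6
{'tx': -0.025, 'ty': -0.2854, 'tz': 0.0616, 'ax': -0.0035, 'ay': -0.0009, 'az': 2.4843} |d| 0.293 deg 142.3
```

>>> {"name": "step_arm", "arguments": {"steps": [{"jaw": 0.6,"tx": -0.025,"ty": -0.285,"tz": 0,"ax": 0,"ay": 0,"az": 0.15},{"jaw": 0.6,"tx": -0.025,"ty": -0.285,"tz": 0,"ax": 0,"ay": 0,"az": 0.3},{"jaw": 0.6,"tx": -0.025,"ty": -0.285,"tz": 0,"ax": 0,"ay": 0,"az": 0.45},{"jaw": 0.6,"tx": -0.025,"ty": -0.285,"tz": 0,"ax": 0,"ay": 0,"az": 0.6},{"jaw": 0.6,"tx": -0.025,"ty": -0.285,"tz": 0,"ax": 0,"ay": 0,"az": 0.75},{"jaw": 0.6,"tx": -0.025,"ty": -0.285,"tz": 0,"ax": 0,"ay": 0,"az": 0.9},{"jaw": 0.6,"tx": -0.025,"ty": -0.285,"tz": 0,"ax": 0,"ay": 0,"az": 1.05},{"jaw": 0.6,"tx": -0.025,"ty": -0.285,"tz": 0,"ax": 0,"ay": 0,"az": 1.2}]}}

```text
time: 12.35
tool_pos: [0.5664, -0.2908, 0.2118]
ee_rot: [-3.14, 0.0, 1.816]
wrist_force: [-0.7, -0.1, -0.5]
width: 0.0566
```

>>> {"name": "step_arm", "arguments": {"steps": [{"jaw": 0.6,"tx": 0,"ty": 0,"tz": 0,"ax": 0,"ay": 0,"az": 0.15},{"jaw": 0.6,"tx": 0,"ty": 0,"tz": 0,"ax": 0,"ay": 0,"az": 0.3},{"jaw": 0.6,"tx": 0,"ty": 0,"tz": 0,"ax": 0,"ay": 0,"az": 0.45},{"jaw": 0.6,"tx": 0,"ty": 0,"tz": 0,"ax": 0,"ay": 0,"az": 0.6},{"jaw": 0.6,"tx": 0,"ty": 0,"tz": 0,"ax": 0,"ay": 0,"az": 0.75},{"jaw": 0.6,"tx": 0,"ty": 0,"tz": 0,"ax": 0,"ay": 0,"az": 0.9},{"jaw": 0.6,"tx": 0,"ty": 0,"tz": 0,"ax": 0,"ay": 0,"az": 1.05},{"jaw": 0.6,"tx": 0,"ty": 0,"tz": 0,"ax": 0,"ay": 0,"az": 1.2}]}}

```text
time: 13.15
tool_pos: [0.5669, -0.2912, 0.2125]
ee_rot: [3.14, 0.001, 0.619]
wrist_force: [0.6, -0.9, -0.6]
width: 0.0564
```

```bash
cat > look.py <<'E'
from h import *
import sys
def pca(P,c,z0=.012,z1=.03,r=.07,fr=None):
    m=(P[...,2]>z0)&(P[...,2]<z1)&(np.hypot(P[...,0]-c[0],P[...,1]-c[1])<r); Q=P[m][:,:2]
    if len(Q)<30: return len(Q)
    k=Q.mean(0); e,V=np.linalg.eigh(np.cov((Q-k).T)); a=np.degrees(np.arctan2(V[1,1],V[0,1]))%180
    t=(Q-k)@V; mid=k+V@((t.max(0)+t.min(0))/2)
    return len(Q),(mid*1000).round(1).tolist(),(np.ptp(t,axis=0)*1000).round(0).tolist(),round(a,1)
tag=sys.argv[1]
for n in('top','scene'):
    im,D=snapshot(n); cv2.imwrite(f'pics/{tag}_{n}.png',im[:,:,::-1]); P=cloud(n,D)
    for c in((.567,-.289),(.437,-.253),(.455,-.412)): print(n,c,pca(P,c))
    Q=P.reshape(-1,3); q=(Q[:,:2]-BX[:2])@np.array([[np.cos(BX[2]),-np.sin(BX[2])],[np.sin(BX[2]),np.cos(BX[2])]])
    PB=np.c_[q,Q[:,2]].reshape(480,640,3)
    for i in range(5):
        y=.15-.075*i
        m=(abs(PB[...,0]+.123)<.06)&(abs(PB[...,1]-y)<.03)&(PB[...,2]>.0255)&(PB[...,2]<.05)
        if m.sum()>60:
            k=PB[m]; A=np.c_[k[:,:2]-k[:,:2].mean(0),np.ones(len(k))]; f=np.linalg.lstsq(A,k[:,2],rcond=None)[0]
            print(n,'nest',i,pca(PB,(-.123,y),.0255,.05,.058 if 0 else .05),'topz',np.percentile(k[:,2],[10,50,90]).round(4),'slope',f[:2].round(3))
E
python3 look.py l1; python3 - <<'E'
from h import *
row([.567,-.2888,.12],np.radians(31))
E
```

```text
top (0.567, -0.289) 2
top (0.437, -0.253) 0
top (0.455, -0.412) (214, [452.0, -411.0], [26.0, 86.0], np.float64(137.4))
top nest 0 (221, [-121.1, 152.9], [32.0, 87.0], np.float64(1.3)) topz [0.028  0.0326 0.0373] slope [-0.003 -0.068]
top nest 3 (224, [-125.5, -72.0], [31.0, 86.0], np.float64(0.3)) topz [0.0313 0.0359 0.0409] slope [-0.047  0.012]
scene (0.567, -0.289) (358, [569.9, -287.5], [28.0, 94.0], np.float64(31.8))
scene (0.437, -0.253) (324, [438.6, -251.3], [33.0, 82.0], np.float64(86.4))
scene (0.455, -0.412) (339, [458.6, -413.6], [30.0, 81.0], np.float64(139.2))
scene nest 3 (68, [-153.2, -74.7], [23.0, 26.0], np.float64(85.1)) topz [0.034  0.0386 0.0424] slope [0.175 0.127]
pos [ 0.5668 -0.2912  0.2124] yaw [3.141e+00 1.000e-03 6.260e-01] F [ 0.5  0.2 -0.1] w 0.0565 t 13.2
{'tx': 0.0016, 'ty': -0.0019, 'tz': 0.0924, 'ax': 0.0011, 'ay': 0.0009, 'az': 0.0848} |d| 0.092 deg 4.9
```

>>> {"name": "step_arm", "arguments": {"steps": [{"jaw": 0.6,"tx": 0.002,"ty": -0.002,"tz": 0.05,"ax": 0,"ay": 0,"az": 0.08},{"jaw": 0.6,"tx": 0.002,"ty": -0.002,"tz": 0.1,"ax": 0,"ay": 0,"az": 0.085},{"jaw": 0.6,"tx": 0.002,"ty": -0.002,"tz": 0.15,"ax": 0,"ay": 0,"az": 0.085},{"jaw": 0.6,"tx": 0.002,"ty": -0.002,"tz": 0.185,"ax": 0,"ay": 0,"az": 0.085},{"jaw": 0.6,"tx": 0.002,"ty": -0.002,"tz": 0.199,"ax": 0,"ay": 0,"az": 0.085},{"jaw": 0.6,"tx": 0.002,"ty": -0.002,"tz": 0.199,"ax": 0,"ay": 0,"az": 0.085},{"jaw": 0.1,"tx": 0.002,"ty": -0.002,"tz": 0.199,"ax": 0,"ay": 0,"az": 0.085},{"jaw": 0.1,"tx": 0.002,"ty": -0.002,"tz": 0.199,"ax": 0,"ay": 0,"az": 0.085}]}}

```text
time: 14.05
tool_pos: [0.5689, -0.2897, 0.0161]
ee_rot: [3.136, -0.001, 0.542]
wrist_force: [0.4, -0.7, 0.3]
width: 0.0437
```

>>> {"name": "step_arm", "arguments": {"steps": [{"jaw": 0.1,"tx": 0,"ty": 0,"tz": 0,"ax": 0,"ay": 0,"az": 0},{"jaw": 0.1,"tx": 0,"ty": 0,"tz": 0,"ax": 0,"ay": 0,"az": 0},{"jaw": 0.1,"tx": 0,"ty": 0,"tz": -0.05,"ax": 0,"ay": 0,"az": 0},{"jaw": 0.1,"tx": 0,"ty": 0,"tz": -0.1,"ax": 0,"ay": 0,"az": 0},{"jaw": 0.1,"tx": 0,"ty": 0,"tz": -0.15,"ax": 0,"ay": 0,"az": 0},{"jaw": 0.1,"tx": 0,"ty": 0,"tz": -0.15,"ax": 0,"ay": 0,"az": 0}]}}

```text
time: 14.65
tool_pos: [0.5722, -0.2915, 0.1766]
ee_rot: [3.12, -0.01, 0.542]
wrist_force: [0.4, -0.8, -2.1]
width: 0.0256
```

```bash
python3 - <<'E'
from h import *
row([*w(-.1215,-.149),.16],-.1126)
E
```

```text
pos [ 0.5722 -0.2915  0.1766] yaw [ 3.12  -0.01   0.542] F [ 0.4 -0.8 -2.1] w 0.0256 t 14.7
{'tx': 0.107, 'ty': -0.1865, 'tz': 0.0136, 'ax': 0.0179, 'ay': -0.0166, 'az': 0.6543} |d| 0.215 deg 37.5
```

>>> {"name": "step_arm", "arguments": {"steps": [{"jaw": 0.1,"tx": 0.107,"ty": -0.187,"tz": 0.014,"ax": 0.018,"ay": -0.017,"az": 0.15},{"jaw": 0.1,"tx": 0.107,"ty": -0.187,"tz": 0.014,"ax": 0.018,"ay": -0.017,"az": 0.3},{"jaw": 0.1,"tx": 0.107,"ty": -0.187,"tz": 0.014,"ax": 0.018,"ay": -0.017,"az": 0.45},{"jaw": 0.1,"tx": 0.107,"ty": -0.187,"tz": 0.014,"ax": 0.018,"ay": -0.017,"az": 0.6},{"jaw": 0.1,"tx": 0.107,"ty": -0.187,"tz": 0.014,"ax": 0.018,"ay": -0.017,"az": 0.654},{"jaw": 0.1,"tx": 0.107,"ty": -0.187,"tz": 0.014,"ax": 0.018,"ay": -0.017,"az": 0.654},{"jaw": 0.1,"tx": 0.107,"ty": -0.187,"tz": 0.014,"ax": 0.018,"ay": -0.017,"az": 0.654},{"jaw": 0.1,"tx": 0.107,"ty": -0.187,"tz": 0.014,"ax": 0.018,"ay": -0.017,"az": 0.654}]}}

```text
time: 15.45
tool_pos: [0.5674, -0.0774, 0.1586]
ee_rot: [3.141, 0.002, -0.113]
wrist_force: [0.0, -0.7, -3.9]
width: 0.0256
```

```bash
python3 - <<'E'
from h import *
row([*w(-.1215,-.149),.06],-.1126)
P=[]
for n in('top','scene'):
    im,D=snapshot(n); P.append(cloud(n,D))
    Q=P[-1].reshape(-1,3); q=(Q[:,:2]-BX[:2])@np.array([[np.cos(BX[2]),-np.sin(BX[2])],[np.sin(BX[2]),np.cos(BX[2])]])
    m=(abs(q[:,0]+.1215)<.08)&(abs(q[:,1]+.149)<.03)&(Q[:,2]>.135)&(Q[:,2]<.172)
    if m.sum(): print(n,m.sum(),np.percentile(q[m],[1,50,99],axis=0).round(4).tolist(),np.percentile(Q[m,2],[5,50,95]).round(3))
    p=proj(n,[[*w(-.12,-.15),.15]])[0].astype(int)
    c=im[p[1]-35:p[1]+35,p[0]-45:p[0]+45]; cv2.imwrite(f'pics/g_{n}.png',cv2.resize(c,None,fx=4.4,fy=4.4,interpolation=cv2.INTER_CUBIC)[:,:,::-1])
cv2.imwrite('pics/g.png',np.hstack([cv2.imread('pics/g_top.png'),cv2.imread('pics/g_scene.png')]))
E
```

```text
pos [ 0.5674 -0.0774  0.1586] yaw [ 3.141e+00  2.000e-03 -1.130e-01] F [ 0.  -0.7 -3.9] w 0.0256 t 15.4
{'tx': 0.0007, 'ty': -0.0008, 'tz': 0.0986, 'ax': 0.0006, 'ay': 0.0017, 'az': -0.0003} |d| 0.099 deg 0.1
top 151 [[-0.169, -0.1629], [-0.1481, -0.1491], [-0.1154, -0.1363]] [0.15  0.16  0.165]
scene 444 [[-0.1623, -0.1734], [-0.1111, -0.1481], [-0.0744, -0.1269]] [0.144 0.159 0.166]
```

View pics/g.png

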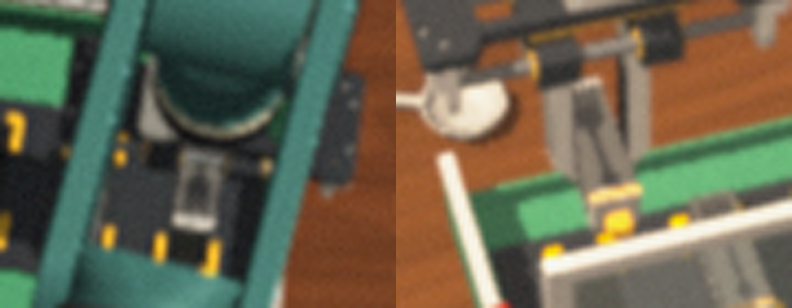

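>>> {"name": "step_arm", "arguments": {"steps": [{"jaw": 0.1,"tx": 0.004,"ty": -0.001,"tz": 0.04,"ax": 0,"ay": 0.002,"az": 0},{"jaw": 0.1,"tx": 0.004,"ty": -0.001,"tz": 0.08,"ax": 0,"ay": 0.002,"az": 0},{"jaw": 0.1,"tx": 0.004,"ty": -0.001,"tz": 0.11,"ax": 0,"ay": 0.002,"az": 0},{"jaw": 0.1,"tx": 0.004,"ty": -0.001,"tz": 0.125,"ax": 0,"ay": 0.002,"az": 0},{"jaw": 0.1,"tx": 0.004,"ty": -0.001,"tz": 0.131,"ax": 0,"ay": 0.002,"az": 0},{"jaw": 0.1,"tx": 0.004,"ty": -0.001,"tz": 0.132,"ax": 0,"ay": 0.002,"az": 0}]}}

```text
time: 16.15
tool_pos: [0.5704, -0.0781, 0.0308]
ee_rot: [3.14, 0.002, -0.115]
wrist_force: [-12.0, 2.1, 16.2]
width: 0.0255
```

>>> {"name": "step_arm", "arguments": {"steps": [{"jaw": 0.5,"tx": 0,"ty": 0,"tz": 0,"ax": 0,"ay": 0,"az": 0},{"jaw": 0.5,"tx": 0,"ty": 0,"tz": 0,"ax": 0,"ay": 0,"az": 0},{"jaw": 0.5,"tx": 0,"ty": 0,"tz": -0.03,"ax": 0,"ay": 0,"az": 0},{"jaw": 0.5,"tx": 0,"ty": 0,"tz": -0.08,"ax": 0,"ay": 0,"az": 0},{"jaw": 0.5,"tx": 0,"ty": 0,"tz": -0.13,"ax": 0,"ay": 0,"az": 0},{"jaw": 0.5,"tx": -0.05,"ty": 0.02,"tz": -0.13,"ax": 0,"ay": 0,"az": 0},{"jaw": 0.5,"tx": -0.1,"ty": 0.07,"tz": -0.13,"ax": 0,"ay": 0,"az": 0},{"jaw": 0.5,"tx": -0.12,"ty": 0.12,"tz": -0.13,"ax": 0,"ay": 0,"az": 0}]}}

```text
time: 16.95
tool_pos: [0.4528, -0.1621, 0.1631]
ee_rot: [3.139, -0.002, -0.112]
wrist_force: [0.4, -1.5, -0.2]
width: 0.047
```

>>> {"name": "step_arm", "arguments": {"steps": [{"jaw": 0.5,"tx": 0,"ty": 0.05,"tz": 0,"ax": 0,"ay": 0,"az": 0},{"jaw": 0.5,"tx": 0,"ty": 0.1,"tz": 0,"ax": 0,"ay": 0,"az": 0},{"jaw": 0.5,"tx": 0,"ty": 0.15,"tz": 0,"ax": 0,"ay": 0,"az": 0},{"jaw": 0.5,"tx": 0,"ty": 0.18,"tz": 0,"ax": 0,"ay": 0,"az": 0}]}}

```text
time: 17.35
tool_pos: [0.4322, -0.3452, 0.1646]
ee_rot: [3.136, -0.004, -0.115]
wrist_force: [0.1, 0.1, 1.2]
width: 0.047
```

```bash
python3 look.py l2; python3 -c "
import cv2
i=cv2.imread('pics/l2_top.png')[165:300,215:470]; cv2.imwrite('pics/l2z.png',cv2.resize(i,None,fx=3.1,fy=3.1,interpolation=cv2.INTER_CUBIC))
i=cv2.imread('pics/l2_scene.png')[150:330,235:475]; cv2.imwrite('pics/l2s.png',cv2.resize(i,None,fx=3.2,fy=3.2,interpolation=cv2.INTER_CUBIC))"
```

```text
top (0.567, -0.289) 0
top (0.437, -0.253) (209, [453.2, -250.5], [66.0, 82.0], np.float64(90.9))
top (0.455, -0.412) (57, [423.6, -395.1], [36.0, 38.0], np.float64(94.8))
top nest 0 (217, [-123.1, 150.5], [28.0, 81.0], np.float64(1.0)) topz [0.0284 0.0331 0.0375] slope [0.001 0.047]
top nest 3 (221, [-125.9, -74.2], [26.0, 86.0], np.float64(0.2)) topz [0.0307 0.0362 0.0422] slope [-0.067 -0.001]
top nest 4 (217, [-121.9, -149.5], [26.0, 89.0], np.float64(179.9)) topz [0.0291 0.0332 0.0386] slope [ 0.008 -0.08 ]
scene (0.567, -0.289) 0
scene (0.437, -0.253) (328, [439.0, -254.1], [32.0, 87.0], np.float64(87.6))
scene (0.455, -0.412) (340, [458.3, -414.7], [31.0, 83.0], np.float64(139.6))
scene nest 3 (66, [-156.2, -74.6], [23.0, 26.0], np.float64(82.3)) topz [0.034  0.0373 0.0402] slope [0.124 0.154]
```

View pics/l2z.png

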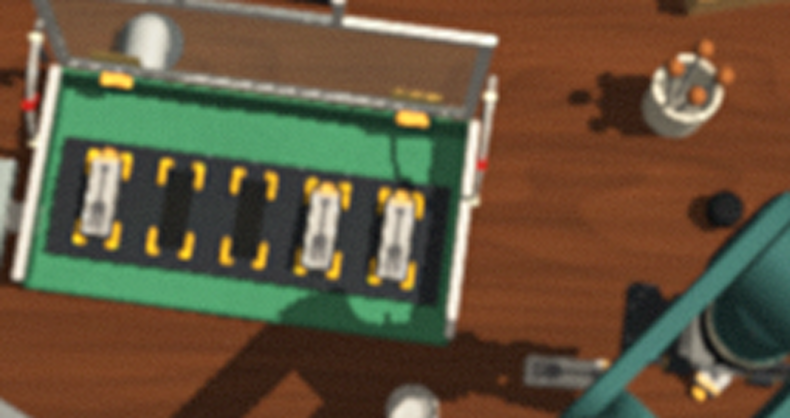

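The die in nest 5, at crop (397,236), is seated (top at 33 mm). The turned die in nest 4, at (320,232), has its tongue to the hinge but rides on its near bracket (top at 36 mm, tilted), so it needs about +4 mm in x. First I'll fetch the second loose die at crop (565,370).

```bash
python3 - <<'E'
from h import *
row([.4368,-.2533,.15],np.radians(87))
E
```

```text
pos [ 0.4321 -0.3455  0.1639] yaw [ 3.137e+00 -3.000e-03 -1.170e-01] F [-0.  -0.6  0.6] w 0.0471 t 17.4
{'tx': -0.0061, 'ty': -0.0922, 'tz': 0.0135, 'ax': 0.0063, 'ay': 0.0016, 'az': -1.6358} |d| 0.093 deg 93.7
```

>>> {"name": "step_arm", "arguments": {"steps": [{"jaw": 0.6,"tx": -0.006,"ty": -0.092,"tz": 0.014,"ax": 0,"ay": 0,"az": -0.15},{"jaw": 0.6,"tx": -0.006,"ty": -0.092,"tz": 0.014,"ax": 0,"ay": 0,"az": -0.3},{"jaw": 0.6,"tx": -0.006,"ty": -0.092,"tz": 0.014,"ax": 0,"ay": 0,"az": -0.45},{"jaw": 0.6,"tx": -0.006,"ty": -0.092,"tz": 0.014,"ax": 0,"ay": 0,"az": -0.6},{"jaw": 0.6,"tx": -0.006,"ty": -0.092,"tz": 0.014,"ax": 0,"ay": 0,"az": -0.75},{"jaw": 0.6,"tx": -0.006,"ty": -0.092,"tz": 0.014,"ax": 0,"ay": 0,"az": -0.9},{"jaw": 0.6,"tx": -0.006,"ty": -0.092,"tz": 0.014,"ax": 0,"ay": 0,"az": -1.05},{"jaw": 0.6,"tx": -0.006,"ty": -0.092,"tz": 0.014,"ax": 0,"ay": 0,"az": -1.2}]}}

```text
time: 18.25
tool_pos: [0.4376, -0.2527, 0.1503]
ee_rot: [3.135, 0.003, 1.09]
wrist_force: [0.1, -0.2, 0.1]
width: 0.0564
```

```bash
python3 look.py l3 | grep -v nest; python3 - <<'E'
from h import *
row([.4368,-.2533,.06],np.radians(87))
E
```

```text
top (0.567, -0.289) 1
top (0.437, -0.253) (48, [420.2, -214.7], [19.0, 64.0], np.float64(154.5))
top (0.455, -0.412) (157, [451.4, -417.5], [26.0, 81.0], np.float64(137.6))
scene (0.567, -0.289) 0
scene (0.437, -0.253) (326, [438.5, -250.0], [33.0, 79.0], np.float64(87.3))
scene (0.455, -0.412) (336, [458.1, -415.3], [30.0, 82.0], np.float64(139.4))
pos [ 0.4375 -0.2528  0.1502] yaw [3.135e+00 3.000e-03 1.083e+00] F [-0.1  0.3  0.1] w 0.0563 t 18.4
{'tx': -0.0005, 'ty': -0.0009, 'tz': 0.0902, 'ax': 0.0054, 'ay': 0.0044, 'az': -0.4351} |d| 0.09 deg 24.9
```

>>> {"name": "step_arm", "arguments": {"steps": [{"jaw": 0.6,"tx": 0.0,"ty": -0.001,"tz": 0.02,"ax": 0.005,"ay": 0.004,"az": -0.15},{"jaw": 0.6,"tx": 0.0,"ty": -0.001,"tz": 0.05,"ax": 0.005,"ay": 0.004,"az": -0.3},{"jaw": 0.6,"tx": 0.0,"ty": -0.001,"tz": 0.08,"ax": 0.005,"ay": 0.004,"az": -0.435},{"jaw": 0.6,"tx": 0.0,"ty": -0.001,"tz": 0.1,"ax": 0.005,"ay": 0.004,"az": -0.435},{"jaw": 0.6,"tx": 0.0,"ty": -0.001,"tz": 0.12,"ax": 0.005,"ay": 0.004,"az": -0.435},{"jaw": 0.6,"tx": 0.0,"ty": -0.001,"tz": 0.131,"ax": 0.005,"ay": 0.004,"az": -0.435},{"jaw": 0.6,"tx": 0.0,"ty": -0.001,"tz": 0.137,"ax": 0.005,"ay": 0.004,"az": -0.435},{"jaw": 0.6,"tx": 0.0,"ty": -0.001,"tz": 0.137,"ax": 0.005,"ay": 0.004,"az": -0.435}]}}

```text
time: 19.15
tool_pos: [0.4371, -0.2529, 0.013]
ee_rot: [-3.142, 0.0, 1.518]
wrist_force: [0.5, 0.1, 0.3]
width: 0.0567
```

>>> {"name": "step_arm", "arguments": {"steps": [{"jaw": 0.1,"tx": 0,"ty": 0,"tz": 0,"ax": 0,"ay": 0,"az": 0},{"jaw": 0.1,"tx": 0,"ty": 0,"tz": 0,"ax": 0,"ay": 0,"az": 0},{"jaw": 0.1,"tx": 0,"ty": 0,"tz": 0,"ax": 0,"ay": 0,"az": 0},{"jaw": 0.1,"tx": 0,"ty": 0,"tz": 0,"ax": 0,"ay": 0,"az": 0},{"jaw": 0.1,"tx": 0,"ty": 0,"tz": 0,"ax": 0,"ay": 0,"az": 0}]}}

```text
time: 19.65
tool_pos: [0.437, -0.2531, 0.0135]
ee_rot: [-3.141, 0.001, 1.518]
wrist_force: [-0.2, 0.9, 3.4]
width: 0.0256
```

>>> {"name": "step_arm", "arguments": {"steps": [{"jaw": 0.1,"tx": 0,"ty": 0,"tz": -0.03,"ax": 0,"ay": 0,"az": 0},{"jaw": 0.1,"tx": 0,"ty": 0,"tz": -0.07,"ax": 0,"ay": 0,"az": 0},{"jaw": 0.1,"tx": 0,"ty": 0,"tz": -0.11,"ax": 0,"ay": 0,"az": 0},{"jaw": 0.1,"tx": 0,"ty": 0,"tz": -0.15,"ax": 0,"ay": 0,"az": 0},{"jaw": 0.1,"tx": 0,"ty": 0,"tz": -0.15,"ax": 0,"ay": 0,"az": -0.1}]}}

```text
time: 20.15
tool_pos: [0.4398, -0.2549, 0.17]
ee_rot: [3.132, 0.008, 1.62]
wrist_force: [0.6, -0.3, -3.7]
width: 0.0256
```

```bash
python3 - <<'E'
from h import *
row([*w(-.1215,.0755),.16],-.1126+np.pi)
E
```

```text
pos [ 0.4398 -0.2549  0.17  ] yaw [3.132 0.008 1.62 ] F [ 0.6 -0.3 -3.7] w 0.0256 t 20.1
{'tx': 0.3933, 'ty': 0.1729, 'tz': 0.0084, 'ax': 0.0021, 'ay': 0.0132, 'az': -1.409} |d| 0.43 deg 80.7
```

>>> {"name": "step_arm", "arguments": {"steps": [{"jaw": 0.1,"tx": 0.393,"ty": 0.173,"tz": 0.008,"ax": 0.002,"ay": 0.013,"az": -0.15},{"jaw": 0.1,"tx": 0.393,"ty": 0.173,"tz": 0.008,"ax": 0.002,"ay": 0.013,"az": -0.3},{"jaw": 0.1,"tx": 0.393,"ty": 0.173,"tz": 0.008,"ax": 0.002,"ay": 0.013,"az": -0.45},{"jaw": 0.1,"tx": 0.393,"ty": 0.173,"tz": 0.008,"ax": 0.002,"ay": 0.013,"az": -0.6},{"jaw": 0.1,"tx": 0.393,"ty": 0.173,"tz": 0.008,"ax": 0.002,"ay": 0.013,"az": -0.75},{"jaw": 0.1,"tx": 0.393,"ty": 0.173,"tz": 0.008,"ax": 0.002,"ay": 0.013,"az": -0.9},{"jaw": 0.1,"tx": 0.393,"ty": 0.173,"tz": 0.008,"ax": 0.002,"ay": 0.013,"az": -1.05},{"jaw": 0.1,"tx": 0.393,"ty": 0.173,"tz": 0.008,"ax": 0.002,"ay": 0.013,"az": -1.2}]}}

```text
time: 20.95
tool_pos: [0.5827, 0.1215, 0.1591]
ee_rot: [3.141, -0.002, 2.824]
wrist_force: [1.0, -1.0, -3.9]
width: 0.0255
```

```bash
python3 - <<'E'
from h import *
row([*w(-.1215,.0755),.14],-.1126+np.pi)
E
```

```text
pos [0.5827 0.1215 0.1591] yaw [ 3.141e+00 -2.000e-03  2.824e+00] F [ 1.  -1.  -3.9] w 0.0255 t 20.9
{'tx': -0.0023, 'ty': 0.0269, 'tz': 0.0191, 'ax': 0.0004, 'ay': -0.0016, 'az': -0.2054} |d| 0.033 deg 11.8
```

>>> {"name": "step_arm", "arguments": {"steps": [{"jaw": 0.1,"tx": -0.002,"ty": 0.027,"tz": 0.01,"ax": 0,"ay": -0.002,"az": -0.1},{"jaw": 0.1,"tx": -0.002,"ty": 0.027,"tz": 0.019,"ax": 0,"ay": -0.002,"az": -0.205},{"jaw": 0.1,"tx": -0.002,"ty": 0.027,"tz": 0.019,"ax": 0,"ay": -0.002,"az": -0.205},{"jaw": 0.1,"tx": -0.002,"ty": 0.027,"tz": 0.019,"ax": 0,"ay": -0.002,"az": -0.205}]}}

```text
time: 21.35
tool_pos: [0.5923, 0.1462, 0.1388]
ee_rot: [-3.141, -0.002, 3.026]
wrist_force: [0.2, -0.5, -3.5]
width: 0.0257
```

```bash
cat > held.py <<'E'
from h import *
import sys
y0,z0=float(sys.argv[1]),get_obs()['tool_pos'][2]
print('TCP box',b(*get_obs()['tool_pos'][:2]).round(4))
for n in('top','scene'):
    im,D=snapshot(n); Q=cloud(n,D).reshape(-1,3); q=(Q[:,:2]-BX[:2])@np.array([[np.cos(BX[2]),-np.sin(BX[2])],[np.sin(BX[2]),np.cos(BX[2])]])
    m=(abs(q[:,0]+.1215)<.08)&(abs(q[:,1]-y0)<.012)&(Q[:,2]>z0-.02)&(Q[:,2]<z0+.012)
    if m.sum(): print(n,m.sum(),'x min/max',np.percentile(q[m,0],[2,98]).round(4),'z',np.percentile(Q[m,2],[5,50,95]).round(3))
E
python3 held.py .0755; python3 - <<'E'
from h import *
row([*w(-.1215,.0755),.0265],-.1126+np.pi)
E
```

```text
TCP box [-0.1224  0.0752]
top 101 x min/max [-0.167  -0.1281] z [0.132 0.145 0.15 ]
scene 167 x min/max [-0.1595 -0.0796] z [0.131 0.146 0.149]
pos [0.593  0.1458 0.1404] yaw [3.141e+00 1.000e-03 3.026e+00] F [ 0.6 -0.  -3. ] w 0.0258 t 21.4
{'tx': -0.0001, 'ty': 0.0006, 'tz': 0.1139, 'ax': 0.0003, 'ay': 0.0007, 'az': -0.0031} |d| 0.114 deg 0.2
```

>>> {"name": "step_arm", "arguments": {"steps": [{"jaw": 0.1,"tx": -0.0025,"ty": 0,"tz": 0.04,"ax": 0,"ay": 0,"az": -0.003},{"jaw": 0.1,"tx": -0.0025,"ty": 0,"tz": 0.075,"ax": 0,"ay": 0,"az": -0.003},{"jaw": 0.1,"tx": -0.0025,"ty": 0,"tz": 0.095,"ax": 0,"ay": 0,"az": -0.003},{"jaw": 0.1,"tx": -0.0025,"ty": 0,"tz": 0.107,"ax": 0,"ay": 0,"az": -0.003},{"jaw": 0.1,"tx": -0.0025,"ty": 0,"tz": 0.113,"ax": 0,"ay": 0,"az": -0.003},{"jaw": 0.1,"tx": -0.0025,"ty": 0,"tz": 0.114,"ax": 0,"ay": 0,"az": -0.003},{"jaw": 0.1,"tx": -0.0025,"ty": 0,"tz": 0.114,"ax": 0,"ay": 0,"az": -0.003}]}}

```text
time: 22.15
tool_pos: [0.5968, 0.1455, 0.0281]
ee_rot: [3.14, 0.004, 3.028]
wrist_force: [-0.2, 0.0, -3.2]
width: 0.0259
```

>>> {"name": "step_arm", "arguments": {"steps": [{"jaw": 0.1,"tx": 0,"ty": 0,"tz": 0.002,"ax": 0,"ay": 0,"az": 0},{"jaw": 0.1,"tx": 0,"ty": 0,"tz": 0.003,"ax": 0,"ay": 0,"az": 0},{"jaw": 0.5,"tx": 0,"ty": 0,"tz": 0.003,"ax": 0,"ay": 0,"az": 0},{"jaw": 0.5,"tx": 0,"ty": 0,"tz": 0.003,"ax": 0,"ay": 0,"az": 0},{"jaw": 0.5,"tx": 0,"ty": 0,"tz": 0.003,"ax": 0,"ay": 0,"az": 0},{"jaw": 0.5,"tx": 0,"ty": 0,"tz": -0.03,"ax": 0,"ay": 0,"az": 0},{"jaw": 0.5,"tx": 0,"ty": 0,"tz": -0.06,"ax": 0,"ay": 0,"az": 0},{"jaw": 0.5,"tx": 0,"ty": 0,"tz": -0.06,"ax": 0,"ay": 0,"az": 0}]}}

```text
time: 22.95
tool_pos: [0.6002, 0.146, 0.0943]
ee_rot: [3.138, 0.015, 3.028]
wrist_force: [0.9, 0.1, 1.6]
width: 0.0473
```

```bash
python3 - <<'E'
from h import *
row([*w(-.125,-.074),.09],-.1126+np.pi)
E
```

```text
pos [0.6002 0.146  0.0943] yaw [3.138 0.015 3.028] F [0.9 0.1 1.6] w 0.0473 t 22.9
{'tx': 0.0104, 'ty': -0.15, 'tz': 0.0036, 'ax': 0.004, 'ay': 0.0145, 'az': -0.0005} |d| 0.15 deg 0.9
```

>>> {"name": "step_arm", "arguments": {"steps": [{"jaw": 0.5,"tx": 0.01,"ty": -0.05,"tz": 0.0,"ax": 0.004,"ay": 0.014,"az": 0},{"jaw": 0.5,"tx": 0.01,"ty": -0.1,"tz": 0.0,"ax": 0.004,"ay": 0.014,"az": 0},{"jaw": 0.5,"tx": 0.01,"ty": -0.15,"tz": 0.0,"ax": 0.004,"ay": 0.014,"az": 0},{"jaw": 0.5,"tx": 0.01,"ty": -0.15,"tz": 0.0,"ax": 0.004,"ay": 0.014,"az": 0},{"jaw": 0.5,"tx": 0.01,"ty": -0.15,"tz": 0.025,"ax": 0.004,"ay": 0.014,"az": 0},{"jaw": 0.5,"tx": 0.01,"ty": -0.15,"tz": 0.05,"ax": 0.004,"ay": 0.014,"az": 0},{"jaw": 0.5,"tx": 0.01,"ty": -0.15,"tz": 0.065,"ax": 0.004,"ay": 0.014,"az": 0},{"jaw": 0.5,"tx": 0.01,"ty": -0.15,"tz": 0.065,"ax": 0.004,"ay": 0.014,"az": 0}]}}

```text
time: 23.75
tool_pos: [0.572, -0.0009, 0.0252]
ee_rot: [3.141, -0.006, 3.029]
wrist_force: [-0.6, 0.1, 0.7]
width: 0.0471
```

>>> {"name": "step_arm", "arguments": {"steps": [{"jaw": 0.1,"tx": 0,"ty": 0,"tz": 0,"ax": 0,"ay": 0,"az": 0},{"jaw": 0.1,"tx": 0,"ty": 0,"tz": 0,"ax": 0,"ay": 0,"az": 0},{"jaw": 0.1,"tx": 0,"ty": 0,"tz": 0,"ax": 0,"ay": 0,"az": 0},{"jaw": 0.1,"tx": 0,"ty": 0,"tz": -0.01,"ax": 0,"ay": 0,"az": 0},{"jaw": 0.1,"tx": 0,"ty": 0,"tz": -0.03,"ax": 0,"ay": 0,"az": 0},{"jaw": 0.1,"tx": 0,"ty": 0,"tz": -0.05,"ax": 0,"ay": 0,"az": 0},{"jaw": 0.1,"tx": 0,"ty": 0,"tz": -0.05,"ax": 0,"ay": 0,"az": 0}]}}

```text
time: 24.45
tool_pos: [0.5745, -0.001, 0.0789]
ee_rot: [3.141, 0.001, 3.029]
wrist_force: [0.6, -1.2, -3.8]
width: 0.0257
```

```bash
python3 held.py -.0745; python3 look.py l4; python3 - <<'E'
from h import *
row([*w(-.1215,-.0745),.03],-.1126+np.pi)
E
```

```text
TCP box [-0.1236 -0.073 ]
top 68 x min/max [-0.1665 -0.1259] z [0.077 0.087 0.091]
scene 95 x min/max [-0.1516 -0.1126] z [0.083 0.086 0.09 ]
top (0.567, -0.289) 0
top (0.437, -0.253) 0
top (0.455, -0.412) (210, [452.0, -410.8], [26.0, 92.0], np.float64(137.7))
top nest 0 (223, [-123.3, 150.6], [29.0, 82.0], np.float64(0.4)) topz [0.0282 0.0334 0.0377] slope [0.005 0.02 ]
top nest 1 (222, [-118.4, 73.3], [33.0, 89.0], np.float64(179.8)) topz [0.0286 0.0326 0.037 ] slope [ 0.002 -0.007]
top nest 4 (104, [-145.6, -149.3], [26.0, 43.0], np.float64(179.4)) topz [0.0283 0.033  0.0391] slope [0.011 0.005]
scene (0.567, -0.289) 0
scene (0.437, -0.253) 0
scene (0.455, -0.412) (340, [458.6, -414.5], [32.0, 82.0], np.float64(139.0))
pos [ 0.5711 -0.0008  0.0736] yaw [ 3.141 -0.009  3.029] F [ 0.9 -0.  -4.1] w 0.026 t 24.6
{'tx': -0.0059, 'ty': -0.0013, 'tz': 0.0436, 'ax': 0.0003, 'ay': -0.009, 'az': 0.0} |d| 0.044 deg 0.5
```

>>> {"name": "step_arm", "arguments": {"steps": [{"jaw": 0.1,"tx": -0.006,"ty": 0,"tz": 0.0,"ax": 0,"ay": -0.009,"az": 0},{"jaw": 0.1,"tx": -0.006,"ty": 0,"tz": 0.0,"ax": 0,"ay": -0.009,"az": 0},{"jaw": 0.1,"tx": -0.006,"ty": 0,"tz": 0.0,"ax": 0,"ay": -0.009,"az": 0},{"jaw": 0.1,"tx": -0.006,"ty": 0,"tz": 0.02,"ax": 0,"ay": -0.009,"az": 0},{"jaw": 0.1,"tx": -0.006,"ty": 0,"tz": 0.032,"ax": 0,"ay": -0.009,"az": 0},{"jaw": 0.1,"tx": -0.006,"ty": 0,"tz": 0.04,"ax": 0,"ay": -0.009,"az": 0},{"jaw": 0.1,"tx": -0.006,"ty": 0,"tz": 0.045,"ax": 0,"ay": -0.009,"az": 0},{"jaw": 0.1,"tx": -0.006,"ty": 0,"tz": 0.046,"ax": 0,"ay": -0.009,"az": 0}]}}

```text
time: 25.45
tool_pos: [0.5762, -0.0013, 0.0268]
ee_rot: [3.141, -0.001, 3.029]
wrist_force: [-0.0, 0.0, -3.8]
width: 0.0258
```

```bash
python3 - <<'E'
from h import *
print(b(*get_obs()['tool_pos'][:2])); row([*w(-.1215,-.0745),.025],-.1126+np.pi)
E
```

```text
[-0.12184723 -0.07316839]
pos [ 0.5762 -0.0013  0.0268] yaw [ 3.141e+00 -1.000e-03  3.029e+00] F [-0.   0.  -3.8] w 0.0258 t 25.4
{'tx': -0.0003, 'ty': -0.0013, 'tz': 0.0018, 'ax': 0.0003, 'ay': -0.0014, 'az': 0.0} |d| 0.002 deg 0.1
```

>>> {"name": "step_arm", "arguments": {"steps": [{"jaw": 0.1,"tx": 0,"ty": 0,"tz": 0.002,"ax": 0,"ay": 0,"az": 0},{"jaw": 0.1,"tx": 0,"ty": 0,"tz": 0.003,"ax": 0,"ay": 0,"az": 0},{"jaw": 0.5,"tx": 0,"ty": 0,"tz": 0.003,"ax": 0,"ay": 0,"az": 0},{"jaw": 0.5,"tx": 0,"ty": 0,"tz": 0.003,"ax": 0,"ay": 0,"az": 0},{"jaw": 0.5,"tx": 0,"ty": 0,"tz": 0.002,"ax": 0,"ay": 0,"az": 0},{"jaw": 0.5,"tx": 0,"ty": 0,"tz": -0.04,"ax": 0,"ay": 0,"az": 0},{"jaw": 0.5,"tx": 0,"ty": 0,"tz": -0.09,"ax": 0,"ay": 0,"az": 0},{"jaw": 0.5,"tx": 0,"ty": 0,"tz": -0.14,"ax": 0,"ay": 0,"az": 0}]}}

```text
time: 26.25
tool_pos: [0.5761, -0.0014, 0.1681]
ee_rot: [3.141, -0.002, 3.029]
wrist_force: [1.5, 0.6, -0.3]
width: 0.0471
```

```bash
python3 - <<'E'
from h import *
row([.4553,-.4127,.17],np.radians(138.4))
E
```

```text
pos [ 0.5761 -0.0014  0.1681] yaw [ 3.141e+00 -2.000e-03  3.029e+00] F [ 1.5  0.6 -0.3] w 0.0471 t 26.2
{'tx': 0.0738, 'ty': -0.4223, 'tz': -0.0018, 'ax': -0.0004, 'ay': -0.0021, 'az': 0.6135} |d| 0.429 deg 35.1
```

>>> {"name": "step_arm", "arguments": {"steps": [{"jaw": 0.6,"tx": 0.074,"ty": -0.422,"tz": -0.002,"ax": 0,"ay": -0.002,"az": 0.61},{"jaw": 0.6,"tx": 0.074,"ty": -0.422,"tz": -0.002,"ax": 0,"ay": -0.002,"az": 0.61},{"jaw": 0.6,"tx": 0.074,"ty": -0.422,"tz": -0.002,"ax": 0,"ay": -0.002,"az": 0.61},{"jaw": 0.6,"tx": 0.074,"ty": -0.422,"tz": -0.002,"ax": 0,"ay": -0.002,"az": 0.61},{"jaw": 0.6,"tx": 0.074,"ty": -0.422,"tz": -0.002,"ax": 0,"ay": -0.002,"az": 0.61},{"jaw": 0.6,"tx": 0.074,"ty": -0.422,"tz": -0.002,"ax": 0,"ay": -0.002,"az": 0.61},{"jaw": 0.6,"tx": 0.074,"ty": -0.422,"tz": -0.002,"ax": 0,"ay": -0.002,"az": 0.61},{"jaw": 0.6,"tx": 0.074,"ty": -0.422,"tz": -0.002,"ax": 0,"ay": -0.002,"az": 0.61}]}}

```text
time: 27.05
tool_pos: [0.4626, -0.3871, 0.1706]
ee_rot: [-3.141, 0.002, 2.419]
wrist_force: [0.8, 0.5, 0.1]
width: 0.0565
```

```bash
python3 look.py l5; python3 - <<'E'
from h import *
row([.4553,-.4127,.014],np.radians(138.4))
E
```

```text
top (0.567, -0.289) 0
top (0.437, -0.253) 0
top (0.455, -0.412) (134, [461.0, -418.9], [25.0, 53.0], np.float64(137.3))
top nest 0 (219, [-120.9, 146.6], [36.0, 88.0], np.float64(0.1)) topz [0.0288 0.0334 0.038 ] slope [-0.007  0.064]
top nest 1 (222, [-120.3, 76.0], [28.0, 84.0], np.float64(1.0)) topz [0.0288 0.0336 0.0383] slope [-0.007 -0.013]
top nest 3 (213, [-120.6, -76.5], [34.0, 90.0], np.float64(179.9)) topz [0.0281 0.033  0.0372] slope [-0.002  0.016]
top nest 4 (213, [-124.1, -149.5], [26.0, 85.0], np.float64(179.6)) topz [0.0288 0.0332 0.0373] slope [0.001 0.029]
scene (0.567, -0.289) 0
scene (0.437, -0.253) 0
scene (0.455, -0.412) (338, [458.7, -414.6], [29.0, 81.0], np.float64(139.6))
pos [ 0.4607 -0.3909  0.1697] yaw [-3.139e+00  1.000e-03  2.411e+00] F [ 0.6  0.9 -0.1] w 0.0566 t 27.1
{'tx': -0.0103, 'ty': -0.0194, 'tz': 0.1558, 'ax': -0.003, 'ay': 0.0014, 'az': -0.0041} |d| 0.157 deg 0.3
```

>>> {"name": "step_arm", "arguments": {"steps": [{"jaw": 0.6,"tx": -0.01,"ty": -0.0195,"tz": 0.03,"ax": -0.003,"ay": 0,"az": -0.004},{"jaw": 0.6,"tx": -0.01,"ty": -0.0195,"tz": 0.07,"ax": -0.003,"ay": 0,"az": -0.004},{"jaw": 0.6,"tx": -0.01,"ty": -0.0195,"tz": 0.11,"ax": -0.003,"ay": 0,"az": -0.004},{"jaw": 0.6,"tx": -0.01,"ty": -0.0195,"tz": 0.14,"ax": -0.003,"ay": 0,"az": -0.004},{"jaw": 0.6,"tx": -0.01,"ty": -0.0195,"tz": 0.152,"ax": -0.003,"ay": 0,"az": -0.004},{"jaw": 0.6,"tx": -0.01,"ty": -0.0195,"tz": 0.156,"ax": -0.003,"ay": 0,"az": -0.004},{"jaw": 0.6,"tx": -0.01,"ty": -0.0195,"tz": 0.156,"ax": -0.003,"ay": 0,"az": -0.004},{"jaw": 0.6,"tx": -0.01,"ty": -0.0195,"tz": 0.156,"ax": -0.003,"ay": 0,"az": -0.004}]}}

```text
time: 27.95
tool_pos: [0.4563, -0.4136, 0.0163]
ee_rot: [-3.141, 0.006, 2.416]
wrist_force: [-0.5, 0.2, 0.3]
width: 0.0562
```

>>> {"name": "step_arm", "arguments": {"steps": [{"jaw": 0.1,"tx": 0,"ty": 0,"tz": 0,"ax": 0,"ay": 0,"az": 0},{"jaw": 0.1,"tx": 0,"ty": 0,"tz": 0,"ax": 0,"ay": 0,"az": 0},{"jaw": 0.1,"tx": 0,"ty": 0,"tz": 0,"ax": 0,"ay": 0,"az": 0},{"jaw": 0.1,"tx": 0,"ty": 0,"tz": 0,"ax": 0,"ay": 0,"az": 0},{"jaw": 0.1,"tx": 0,"ty": 0,"tz": 0,"ax": 0,"ay": 0,"az": 0}]}}

```text
time: 28.45
tool_pos: [0.4562, -0.414, 0.0167]
ee_rot: [-3.14, 0.006, 2.416]
wrist_force: [0.2, -0.8, 1.5]
width: 0.0257
```

>>> {"name": "step_arm", "arguments": {"steps": [{"jaw": 0.1,"tx": 0,"ty": 0,"tz": -0.03,"ax": 0,"ay": 0,"az": 0},{"jaw": 0.1,"tx": 0,"ty": 0,"tz": -0.07,"ax": 0,"ay": 0,"az": 0},{"jaw": 0.1,"tx": 0,"ty": 0,"tz": -0.11,"ax": 0,"ay": 0,"az": 0},{"jaw": 0.1,"tx": 0,"ty": 0,"tz": -0.15,"ax": 0,"ay": 0,"az": 0},{"jaw": 0.1,"tx": 0,"ty": 0,"tz": -0.15,"ax": 0,"ay": 0,"az": 0.15},{"jaw": 0.1,"tx": 0,"ty": 0,"tz": -0.15,"ax": 0,"ay": 0,"az": 0.3},{"jaw": 0.1,"tx": 0,"ty": 0,"tz": -0.15,"ax": 0,"ay": 0,"az": 0.45},{"jaw": 0.1,"tx": 0,"ty": 0,"tz": -0.15,"ax": 0,"ay": 0,"az": 0.6}]}}

```text
time: 29.25
tool_pos: [0.4552, -0.4127, 0.1654]
ee_rot: [3.14, 0.003, 1.81]
wrist_force: [-0.7, -0.3, -2.7]
width: 0.0256
```

```bash
python3 - <<'E'
from h import *
row([*w(-.1215,0),.16],-.1126)
E
```

```text
pos [ 0.4552 -0.4127  0.1654] yaw [3.14e+00 3.00e-03 1.81e+00] F [-0.7 -0.3 -2.7] w 0.0256 t 29.2
{'tx': 0.4397, 'ty': 0.2403, 'tz': 0.0043, 'ax': 0.0043, 'ay': 0.0007, 'az': 1.9221} |d| 0.501 deg 110.1
```

>>> {"name": "step_arm", "arguments": {"steps": [{"jaw": 0.1,"tx": 0.44,"ty": 0.24,"tz": 0.004,"ax": 0.004,"ay": 0,"az": 0.15},{"jaw": 0.1,"tx": 0.44,"ty": 0.24,"tz": 0.004,"ax": 0.004,"ay": 0,"az": 0.3},{"jaw": 0.1,"tx": 0.44,"ty": 0.24,"tz": 0.004,"ax": 0.004,"ay": 0,"az": 0.45},{"jaw": 0.1,"tx": 0.44,"ty": 0.24,"tz": 0.004,"ax": 0.004,"ay": 0,"az": 0.6},{"jaw": 0.1,"tx": 0.44,"ty": 0.24,"tz": 0.004,"ax": 0.004,"ay": 0,"az": 0.75},{"jaw": 0.1,"tx": 0.44,"ty": 0.24,"tz": 0.004,"ax": 0.004,"ay": 0,"az": 0.9},{"jaw": 0.1,"tx": 0.44,"ty": 0.24,"tz": 0.004,"ax": 0.004,"ay": 0,"az": 1.05},{"jaw": 0.1,"tx": 0.44,"ty": 0.24,"tz": 0.004,"ax": 0.004,"ay": 0,"az": 1.2}]}}

```text
time: 30.05
tool_pos: [0.5519, -0.0492, 0.1608]
ee_rot: [-3.14, 0.003, 0.686]
wrist_force: [0.7, 0.1, -3.3]
width: 0.0254
```

```bash
python3 - <<'E'
from h import *
row([*w(-.1215,0),.14],-.1126)
E
```

```text
pos [ 0.5519 -0.0492  0.1608] yaw [-3.14e+00  3.00e-03  6.86e-01] F [ 0.7  0.1 -3.3] w 0.0254 t 30.1
{'tx': 0.1018, 'ty': -0.0725, 'tz': 0.0205, 'ax': 0.0002, 'ay': 0.0034, 'az': 0.7984} |d| 0.127 deg 45.7
```

>>> {"name": "step_arm", "arguments": {"steps": [{"jaw": 0.1,"tx": 0.102,"ty": -0.0725,"tz": 0.02,"ax": 0,"ay": 0.003,"az": 0.15},{"jaw": 0.1,"tx": 0.102,"ty": -0.0725,"tz": 0.02,"ax": 0,"ay": 0.003,"az": 0.3},{"jaw": 0.1,"tx": 0.102,"ty": -0.0725,"tz": 0.02,"ax": 0,"ay": 0.003,"az": 0.45},{"jaw": 0.1,"tx": 0.102,"ty": -0.0725,"tz": 0.02,"ax": 0,"ay": 0.003,"az": 0.6},{"jaw": 0.1,"tx": 0.102,"ty": -0.0725,"tz": 0.02,"ax": 0,"ay": 0.003,"az": 0.75},{"jaw": 0.1,"tx": 0.102,"ty": -0.0725,"tz": 0.02,"ax": 0,"ay": 0.003,"az": 0.798},{"jaw": 0.1,"tx": 0.102,"ty": -0.0725,"tz": 0.02,"ax": 0,"ay": 0.003,"az": 0.798},{"jaw": 0.1,"tx": 0.102,"ty": -0.0725,"tz": 0.02,"ax": 0,"ay": 0.003,"az": 0.798}]}}

```text
time: 30.85
tool_pos: [0.5844, 0.0716, 0.1396]
ee_rot: [3.141, 0.002, -0.111]
wrist_force: [-0.5, 1.0, -2.9]
width: 0.0254
```

```bash
python3 held.py 0; python3 - <<'E'
from h import *
row([*w(-.1215,0),.0285],-.1126)
E
```

```text
TCP box [-0.1219  0.0002]
top 111 x min/max [-0.1645 -0.1182] z [0.133 0.144 0.149]
scene 175 x min/max [-0.1548 -0.0795] z [0.131 0.143 0.146]
pos [0.5846 0.0715 0.1401] yaw [ 3.141e+00  1.000e-03 -1.110e-01] F [-0.1  0.1 -2.6] w 0.026 t 30.9
{'tx': 0.0003, 'ty': 0.0, 'tz': 0.1116, 'ax': 0.0003, 'ay': 0.0012, 'az': 0.0013} |d| 0.112 deg 0.1
```

>>> {"name": "step_arm", "arguments": {"steps": [{"jaw": 0.1,"tx": 0.001,"ty": 0,"tz": 0.04,"ax": 0,"ay": 0.001,"az": 0},{"jaw": 0.1,"tx": 0.001,"ty": 0,"tz": 0.075,"ax": 0,"ay": 0.001,"az": 0},{"jaw": 0.1,"tx": 0.001,"ty": 0,"tz": 0.093,"ax": 0,"ay": 0.001,"az": 0},{"jaw": 0.1,"tx": 0.001,"ty": 0,"tz": 0.105,"ax": 0,"ay": 0.001,"az": 0},{"jaw": 0.1,"tx": 0.001,"ty": 0,"tz": 0.11,"ax": 0,"ay": 0.001,"az": 0},{"jaw": 0.1,"tx": 0.001,"ty": 0,"tz": 0.112,"ax": 0,"ay": 0.001,"az": 0},{"jaw": 0.1,"tx": 0.001,"ty": 0,"tz": 0.112,"ax": 0,"ay": 0.001,"az": 0}]}}

```text
time: 31.65
tool_pos: [0.5865, 0.0713, 0.0293]
ee_rot: [-3.142, -0.002, -0.111]
wrist_force: [0.2, -0.3, -2.0]
width: 0.0258
```

>>> {"name": "step_arm", "arguments": {"steps": [{"jaw": 0.1,"tx": 0,"ty": 0,"tz": 0.001,"ax": 0,"ay": 0,"az": 0},{"jaw": 0.5,"tx": 0,"ty": 0,"tz": 0.001,"ax": 0,"ay": 0,"az": 0},{"jaw": 0.5,"tx": 0,"ty": 0,"tz": 0.001,"ax": 0,"ay": 0,"az": 0},{"jaw": 0.5,"tx": 0,"ty": 0,"tz": 0,"ax": 0,"ay": 0,"az": 0},{"jaw": 0.5,"tx": 0,"ty": 0,"tz": -0.04,"ax": 0,"ay": 0,"az": 0},{"jaw": 0.5,"tx": 0,"ty": 0,"tz": -0.09,"ax": 0,"ay": 0,"az": 0},{"jaw": 0.5,"tx": 0,"ty": 0,"tz": -0.14,"ax": 0,"ay": 0,"az": 0},{"jaw": 0.5,"tx": 0,"ty": 0,"tz": -0.18,"ax": 0,"ay": 0,"az": 0}]}}

```text
time: 32.45
tool_pos: [0.5867, 0.0714, 0.2135]
ee_rot: [-3.141, -0.007, -0.111]
wrist_force: [0.1, 0.3, -0.3]
width: 0.0468
```

```bash
python3 - <<'E'
from h import *
# next: pre-switch pose: robot side of ball, closed jaw; yaw 1.458
print(w(-.184,.29),w(-.116,.29)); row([*w(-.235,.29),.21],-.1126)
E
```

```text
[0.55525026 0.36653817] [0.62281963 0.35889754]
pos [0.5867 0.0714 0.2135] yaw [-3.141 -0.007 -0.111] F [ 0.1  0.3 -0.3] w 0.0468 t 32.5
{'tx': -0.1151, 'ty': -0.2899, 'tz': 0.0029, 'ax': -0.0007, 'ay': -0.0066, 'az': 0.0014} |d| 0.312 deg 0.4
```

>>> {"name": "step_arm", "arguments": {"steps": [{"jaw": 0,"tx": -0.12,"ty": -0.05,"tz": 0.003,"ax": 0,"ay": -0.007,"az": 0},{"jaw": 0,"tx": -0.12,"ty": -0.1,"tz": 0.003,"ax": 0,"ay": -0.007,"az": 0},{"jaw": 0,"tx": -0.12,"ty": -0.15,"tz": 0.003,"ax": 0,"ay": -0.007,"az": 0},{"jaw": 0,"tx": -0.12,"ty": -0.2,"tz": 0.003,"ax": 0,"ay": -0.007,"az": 0},{"jaw": 0,"tx": -0.12,"ty": -0.25,"tz": 0.003,"ax": 0,"ay": -0.007,"az": 0},{"jaw": 0,"tx": -0.12,"ty": -0.29,"tz": 0.003,"ax": 0,"ay": -0.007,"az": 0},{"jaw": 0,"tx": -0.12,"ty": -0.29,"tz": 0.003,"ax": 0,"ay": -0.007,"az": 0},{"jaw": 0,"tx": -0.12,"ty": -0.29,"tz": 0.003,"ax": 0,"ay": -0.007,"az": 0}]}}

```text
time: 33.25
tool_pos: [0.4986, 0.3774, 0.209]
ee_rot: [-3.14, 0.001, -0.105]
wrist_force: [-0.4, -0.0, 0.1]
width: 0.0004
```

```bash
python3 look.py l6; python3 - <<'E'
from h import *
row([*w(-.235,.29),.106],-.1126)
i=cv2.imread('pics/l6_top.png')[165:300,180:435]; cv2.imwrite('pics/l6z.png',cv2.resize(i,None,fx=3.1,fy=3.1,interpolation=cv2.INTER_CUBIC))
E
```

```text
top (0.567, -0.289) 0
top (0.437, -0.253) 0
top (0.455, -0.412) 0
top nest 0 (221, [-122.8, 150.5], [27.0, 83.0], np.float64(0.5)) topz [0.0284 0.033  0.0376] slope [0.    0.032]
top nest 1 (214, [-118.0, 72.7], [33.0, 89.0], np.float64(179.9)) topz [0.0288 0.0332 0.0371] slope [-0.023 -0.018]
top nest 2 (212, [-119.6, 1.0], [27.0, 85.0], np.float64(1.6)) topz [0.0286 0.0327 0.0369] slope [-0.016 -0.015]
top nest 3 (215, [-123.4, -76.0], [33.0, 83.0], np.float64(179.9)) topz [0.0283 0.0329 0.0374] slope [-0.002 -0.   ]
top nest 4 (218, [-125.9, -149.4], [26.0, 82.0], np.float64(179.7)) topz [0.0283 0.0331 0.0373] slope [0.012 0.045]
scene (0.567, -0.289) 0
scene (0.437, -0.253) 0
scene (0.455, -0.412) 0
pos [0.4994 0.3733 0.2096] yaw [ 3.141e+00  1.000e-03 -1.100e-01] F [ 0.9 -0.3  0. ] w 0.0007 t 33.4
{'tx': 0.0053, 'ty': 0.0004, 'tz': 0.1036, 'ax': 0.0004, 'ay': 0.0006, 'az': 0.0029} |d| 0.104 deg 0.2
```

View pics/l6z.png

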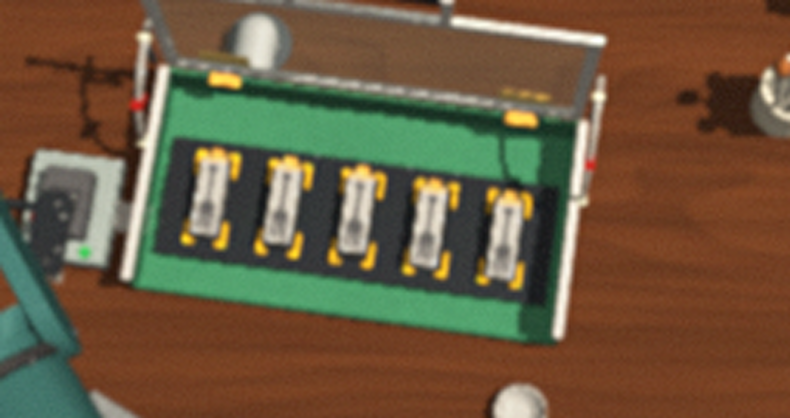

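All five dies are seated flat: tops at about 33 mm, brass tongues at the hinge end (crop y of about 150-195). Next is the switch lever.

>>> {"name": "step_arm", "arguments": {"steps": [{"jaw": 0,"tx": 0.0,"ty": 0,"tz": 0.05,"ax": 0,"ay": 0,"az": 0},{"jaw": 0,"tx": 0.0,"ty": 0,"tz": 0.09,"ax": 0,"ay": 0,"az": 0},{"jaw": 0,"tx": 0.0,"ty": 0,"tz": 0.104,"ax": 0,"ay": 0,"az": 0},{"jaw": 0,"tx": 0.005,"ty": 0,"tz": 0.104,"ax": 0,"ay": 0,"az": 0},{"jaw": 0,"tx": 0.03,"ty": 0,"tz": 0.104,"ax": 0,"ay": 0,"az": 0},{"jaw": 0,"tx": 0.055,"ty": 0,"tz": 0.104,"ax": 0,"ay": 0,"az": 0},{"jaw": 0,"tx": 0.08,"ty": 0,"tz": 0.104,"ax": 0,"ay": 0,"az": 0},{"jaw": 0,"tx": 0.095,"ty": 0,"tz": 0.104,"ax": 0,"ay": 0,"az": 0}]}}

```text
time: 34.15
tool_pos: [0.597, 0.3623, 0.1094]
ee_rot: [-3.139, -0.004, -0.111]
wrist_force: [-1.3, 0.1, -1.5]
width: 0.0005
```

```bash
python3 - <<'E'
from h import *
print(b(*get_obs()['tool_pos'][:2]));row([*w(-.13,.29),.106],-.1126)
E
```

```text
[-0.14208533  0.29045694]
pos [0.597  0.3623 0.1094] yaw [-3.139 -0.004 -0.111] F [-1.3  0.1 -1.5] w 0.0005 t 34.1
{'tx': 0.0121, 'ty': 0.0005, 'tz': 0.0034, 'ax': -0.0024, 'ay': -0.0037, 'az': 0.0012} |d| 0.013 deg 0.3
```

>>> {"name": "step_arm", "arguments": {"steps": [{"jaw": 0,"tx": 0.006,"ty": 0,"tz": 0.003,"ax": 0,"ay": 0,"az": 0},{"jaw": 0,"tx": 0.01,"ty": 0,"tz": 0.003,"ax": 0,"ay": 0,"az": 0},{"jaw": 0,"tx": 0.012,"ty": 0,"tz": 0.003,"ax": 0,"ay": 0,"az": 0},{"jaw": 0,"tx": 0.013,"ty": 0,"tz": 0.003,"ax": 0,"ay": 0,"az": 0}]}}

```text
time: 34.55
tool_pos: [0.599, 0.3622, 0.1095]
ee_rot: [3.142, 0.02, -0.108]
wrist_force: [-30.1, 0.1, 11.4]
width: 0.0003
```

>>> {"name": "step_arm", "arguments": {"steps": [{"jaw": 0,"tx": -0.02,"ty": 0,"tz": 0,"ax": 0,"ay": 0,"az": 0},{"jaw": 0,"tx": -0.05,"ty": 0,"tz": 0,"ax": 0,"ay": 0,"az": 0},{"jaw": 0.35,"tx": -0.06,"ty": 0,"tz": -0.04,"ax": 0,"ay": 0,"az": 0},{"jaw": 0.35,"tx": -0.06,"ty": 0,"tz": -0.09,"ax": 0,"ay": 0,"az": 0},{"jaw": 0.35,"tx": -0.06,"ty": 0,"tz": -0.14,"ax": 0,"ay": 0,"az": 0},{"jaw": 0.35,"tx": -0.06,"ty": 0,"tz": -0.19,"ax": 0,"ay": 0,"az": 0},{"jaw": 0.35,"tx": -0.06,"ty": 0,"tz": -0.24,"ax": 0,"ay": 0,"az": 0},{"jaw": 0.35,"tx": -0.06,"ty": 0,"tz": -0.25,"ax": 0,"ay": 0,"az": 0}]}}

```text
time: 35.35
tool_pos: [0.5455, 0.3676, 0.3734]
ee_rot: [-3.131, 0.004, -0.109]
wrist_force: [-0.3, -0.0, 0.5]
width: 0.033
```

```bash
python3 - <<'E'
from h import *
row([*w(-.08,0),.37],1.458)
for n in('scene','top'):
    im,D=snapshot(n); cv2.imwrite(f'pics/sw_{n}.png',im[:,:,::-1]); P=cloud(n,D)
    hsv=cv2.cvtColor(im,cv2.COLOR_RGB2HSV); red=((hsv[...,0]<6)|(hsv[...,0]>174))&(hsv[...,1]>180)&(hsv[...,2]>90)
    m=red&(P[...,2]>.09)&(P[...,2]<.14)&(np.hypot(P[...,0]-.59,P[...,1]-.362)<.08)
    if m.sum(): print(n,'ball',m.sum(),b(*np.median(P[m][:,:2],0)).round(4),np.median(P[m][:,2]))
E
```

```text
pos [0.5455 0.3676 0.3734] yaw [-3.131  0.004 -0.109] F [-0.3 -0.   0.5] w 0.033 t 35.4
{'tx': 0.1127, 'ty': 0.2904, 'tz': -0.0002, 'ax': -0.0115, 'ay': -0.0059, 'az': -1.5669} |d| 0.312 deg 89.8
scene ball 72 [-0.1133  0.286 ] 0.11925666798087675
top ball 50 [-0.12    0.2876] 0.12046392962876196
```

>>> {"name": "step_arm", "arguments": {"steps": [{"jaw": 0.35,"tx": 0.113,"ty": 0.29,"tz": -0.01,"ax": -0.01,"ay": -0.006,"az": -0.15},{"jaw": 0.35,"tx": 0.113,"ty": 0.29,"tz": -0.01,"ax": -0.01,"ay": -0.006,"az": -0.3},{"jaw": 0.35,"tx": 0.113,"ty": 0.29,"tz": -0.01,"ax": -0.01,"ay": -0.006,"az": -0.45},{"jaw": 0.35,"tx": 0.113,"ty": 0.29,"tz": -0.01,"ax": -0.01,"ay": -0.006,"az": -0.6},{"jaw": 0.35,"tx": 0.113,"ty": 0.29,"tz": -0.01,"ax": -0.01,"ay": -0.006,"az": -0.75},{"jaw": 0.35,"tx": 0.113,"ty": 0.29,"tz": -0.01,"ax": -0.01,"ay": -0.006,"az": -0.9},{"jaw": 0.35,"tx": 0.113,"ty": 0.29,"tz": -0.01,"ax": -0.01,"ay": -0.006,"az": -1.05},{"jaw": 0.35,"tx": 0.113,"ty": 0.29,"tz": -0.01,"ax": -0.01,"ay": -0.006,"az": -1.2}]}}

```text
time: 36.25
tool_pos: [0.6269, 0.0624, 0.3741]
ee_rot: [-3.134, 0.009, 1.057]
wrist_force: [-0.8, 0.6, -0.5]
width: 0.0323
```

```bash
python3 - <<'E'
from h import *
row([*w(.010,0),.37],1.458)
E
```

```text
pos [0.6269 0.0624 0.3741] yaw [-3.134  0.009  1.057] F [-0.8  0.6 -0.5] w 0.0323 t 36.2
{'tx': 0.0385, 'ty': 0.08, 'tz': 0.0032, 'ax': -0.0088, 'ay': 0.007, 'az': -0.4014} |d| 0.089 deg 23.0
```

>>> {"name": "step_arm", "arguments": {"steps": [{"jaw": 0.35,"tx": 0.0,"ty": 0.0,"tz": 0,"ax": -0.009,"ay": 0.007,"az": -0.15},{"jaw": 0.35,"tx": 0.02,"ty": 0.03,"tz": 0,"ax": -0.009,"ay": 0.007,"az": -0.3},{"jaw": 0.35,"tx": 0.0385,"ty": 0.06,"tz": 0,"ax": -0.009,"ay": 0.007,"az": -0.4},{"jaw": 0.35,"tx": 0.0385,"ty": 0.08,"tz": 0,"ax": -0.009,"ay": 0.007,"az": -0.4},{"jaw": 0.35,"tx": 0.0385,"ty": 0.08,"tz": 0,"ax": -0.009,"ay": 0.007,"az": -0.4},{"jaw": 0.35,"tx": 0.0385,"ty": 0.08,"tz": 0,"ax": -0.009,"ay": 0.007,"az": -0.4}]}}

```text
time: 36.85
tool_pos: [0.7153, 0.0561, 0.372]
ee_rot: [-3.14, 0.0, 1.456]
wrist_force: [-0.7, -0.6, 1.1]
width: 0.0329
```

```bash
python3 - <<'E'
from h import *
row([*w(.010,0),.297],1.458)
shot('scene','b1.png',(250,60,500,280),2.7)
E
```

```text
pos [0.7153 0.0561 0.372 ] yaw [-3.14   0.     1.456] F [-0.7 -0.6  1.1] w 0.0329 t 36.9
{'tx': 0.0005, 'ty': 0.0003, 'tz': 0.075, 'ax': -0.0021, 'ay': 0.0002, 'az': -0.0023} |d| 0.075 deg 0.2
```

View pics/b1.png

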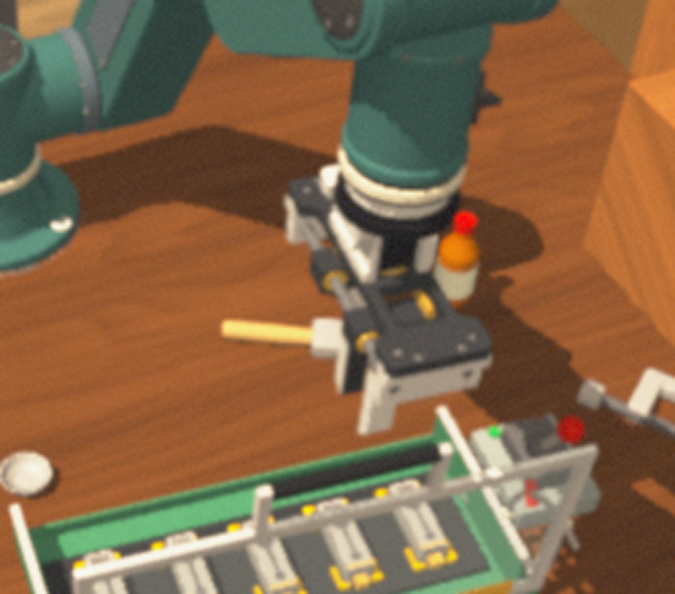

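The gripper at (375,420) hangs over the bar, which shows from (275,488) to (440,455), and the red ball at (570,428) leans away. I'll descend and pinch.

>>> {"name": "step_arm", "arguments": {"steps": [{"jaw": 0.35,"tx": 0,"ty": 0,"tz": 0.03,"ax": 0,"ay": 0,"az": 0},{"jaw": 0.35,"tx": 0,"ty": 0,"tz": 0.055,"ax": 0,"ay": 0,"az": 0},{"jaw": 0.35,"tx": 0,"ty": 0,"tz": 0.076,"ax": 0,"ay": 0,"az": 0},{"jaw": 0.35,"tx": 0,"ty": 0,"tz": 0.078,"ax": 0,"ay": 0,"az": 0},{"jaw": 0,"tx": 0,"ty": 0,"tz": 0.078,"ax": 0,"ay": 0,"az": 0},{"jaw": 0,"tx": 0,"ty": 0,"tz": 0.078,"ax": 0,"ay": 0,"az": 0},{"jaw": 0,"tx": 0,"ty": 0,"tz": 0.078,"ax": 0,"ay": 0,"az": 0},{"jaw": 0,"tx": 0,"ty": 0,"tz": 0.078,"ax": 0,"ay": 0,"az": 0}]}}

```text
time: 37.7
tool_pos: [0.7166, 0.0565, 0.298]
ee_rot: [3.134, -0.001, 1.456]
wrist_force: [4.8, 0.1, 0.9]
width: 0.0132
```

```bash
sed -i 's/.2449\*/.249*/g' arc.py; python3 arc.py 0.785 12
```

```text
[0.71661225 0.05646041 0.29800123] [ 3.134e+00 -1.000e-03  1.456e+00] [4.8 0.1 0.9] 0.013162649542033474 [1.11811674e-02 1.68545791e-05]
theta 1.6153131621453385 r 0.25125014335649803
1.55 ty -0.017 tz 0.002
1.48 ty -0.035 tz 0.003
1.41 ty -0.052 tz 0.005
1.34 ty -0.068 tz 0.009
1.27 ty -0.085 tz 0.013
1.2 ty -0.101 tz 0.019
1.13 ty -0.117 tz 0.026
1.06 ty -0.133 tz 0.034
0.99 ty -0.147 tz 0.042
0.92 ty -0.161 tz 0.052
0.85 ty -0.175 tz 0.063
0.78 ty -0.187 tz 0.075
```

>>> {"name": "step_arm", "arguments": {"steps": [{"jaw": 0,"tx": 0,"ty": -0.017,"tz": 0.001,"ax": 0,"ay": 0,"az": 0},{"jaw": 0,"tx": 0,"ty": -0.035,"tz": 0.002,"ax": 0,"ay": 0,"az": 0},{"jaw": 0,"tx": 0,"ty": -0.052,"tz": 0.004,"ax": 0,"ay": 0,"az": 0},{"jaw": 0,"tx": 0,"ty": -0.068,"tz": 0.008,"ax": 0,"ay": 0,"az": 0},{"jaw": 0,"tx": 0,"ty": -0.085,"tz": 0.013,"ax": 0,"ay": 0,"az": 0},{"jaw": 0,"tx": 0,"ty": -0.101,"tz": 0.019,"ax": 0,"ay": 0,"az": 0},{"jaw": 0,"tx": 0,"ty": -0.117,"tz": 0.026,"ax": 0,"ay": 0,"az": 0},{"jaw": 0,"tx": 0,"ty": -0.117,"tz": 0.026,"ax": 0,"ay": 0,"az": 0}]}}

```text
time: 38.5
tool_pos: [0.5998, 0.0695, 0.2747]
ee_rot: [3.13, -0.0, 1.456]
wrist_force: [-2.4, -1.3, 6.5]
width: 0.0134
```

```bash
python3 arc.py 0.785 6; python3 - <<'E'
from h import *
row(get_obs()['tool_pos'],1.458)
E
```

```text
[0.59982339 0.0694608  0.27470873] [ 3.13  -0.     1.456] [-2.4 -1.3  6.5] 0.013430636833966983 [-0.10632886 -0.00018774]
theta 1.1339355450378172 r 0.2513107469905568
1.08 ty -0.012 tz 0.009
1.02 ty -0.024 tz 0.016
0.96 ty -0.037 tz 0.024
0.9 ty -0.048 tz 0.032
0.84 ty -0.059 tz 0.042
0.78 ty -0.07 tz 0.052
pos [0.5998 0.0695 0.2747] yaw [ 3.13  -0.     1.456] F [-2.4 -1.3  6.5] w 0.0134 t 38.5
{'tx': 0.0, 'ty': 0.0, 'tz': 0.0, 'ax': 0.0116, 'ay': -0.0005, 'az': -0.0021} |d| 0.0 deg 0.7
```

>>> {"name": "step_arm", "arguments": {"steps": [{"jaw": 0,"tx": 0,"ty": -0.013,"tz": 0.007,"ax": 0.01,"ay": 0,"az": 0},{"jaw": 0,"tx": 0,"ty": -0.025,"tz": 0.014,"ax": 0.01,"ay": 0,"az": 0},{"jaw": 0,"tx": 0,"ty": -0.038,"tz": 0.022,"ax": 0.01,"ay": 0,"az": 0},{"jaw": 0,"tx": 0,"ty": -0.05,"tz": 0.031,"ax": 0.01,"ay": 0,"az": 0},{"jaw": 0,"tx": 0,"ty": -0.061,"tz": 0.04,"ax": 0.01,"ay": 0,"az": 0},{"jaw": 0,"tx": 0,"ty": -0.072,"tz": 0.05,"ax": 0.01,"ay": 0,"az": 0},{"jaw": 0,"tx": 0,"ty": -0.072,"tz": 0.05,"ax": 0.01,"ay": 0,"az": 0}]}}

```text
time: 39.2
tool_pos: [0.5291, 0.0777, 0.2245]
ee_rot: [3.139, -0.001, 1.456]
wrist_force: [1.4, -0.5, -1.5]
width: 0.0135
```

```bash
cat > sh.py <<'E'
from h import *
for n in('scene','top'):
    im,D=snapshot(n); cv2.imwrite(f'pics/sh_{n}.png',im[:,:,::-1]); P=cloud(n,D).reshape(-1,3); P=P[np.isfinite(P).all(1)]
    q=(P[:,:2]-BX[:2])@np.array([[np.cos(BX[2]),-np.sin(BX[2])],[np.sin(BX[2]),np.cos(BX[2])]])
    ex=(q[:,0]<-.015)&(q[:,0]>-.16)&(abs(q[:,1])<.19)&(abs(q[:,1])>.06)
    m=ex&(abs(P[:,2]-.062+q[:,0])<.03)   # near 45 deg plane
    for _ in range(3):
        A=np.c_[q[m,0],np.ones(m.sum())]; r=np.linalg.lstsq(A,P[m,2],rcond=None)[0]
        m=ex&(abs(P[:,2]-q[:,0]*r[0]-r[1])<.012)
    print(n,m.sum(),'angle',np.arctan(-r[0]).round(3),r.round(4))
E
python3 sh.py; python3 arc.py .785 1
```

```text
scene 8435 angle 0.756 [-0.9434  0.064 ]
top 2183 angle 0.75 [-0.9325  0.0637]
[0.52913395 0.07768211 0.22448665] [ 3.140e+00 -1.000e-03  1.456e+00] [-0.7 -0.8  2.3] 0.01295448640318878 [-1.77494412e-01  3.86858400e-05]
theta 0.785376309230607 r 0.2510095192725447
0.78 ty 0.001 tz 0.001
```

>>> {"name": "step_arm", "arguments": {"steps": [{"jaw": 0.22,"tx": 0,"ty": 0,"tz": 0,"ax": 0,"ay": 0,"az": 0},{"jaw": 0.22,"tx": 0,"ty": 0,"tz": 0,"ax": 0,"ay": 0,"az": 0},{"jaw": 0.22,"tx": 0,"ty": 0,"tz": -0.02,"ax": 0,"ay": 0,"az": 0},{"jaw": 0.22,"tx": 0,"ty": 0,"tz": -0.06,"ax": 0,"ay": 0,"az": 0},{"jaw": 0.22,"tx": 0,"ty": 0,"tz": -0.1,"ax": 0,"ay": 0,"az": 0},{"jaw": 0.22,"tx": 0,"ty": -0.05,"tz": -0.1,"ax": 0,"ay": 0,"az": 0},{"jaw": 0.22,"tx": -0.04,"ty": -0.1,"tz": -0.1,"ax": 0,"ay": 0,"az": 0},{"jaw": 0.22,"tx": -0.09,"ty": -0.14,"tz": -0.1,"ax": 0,"ay": 0,"az": 0}]}}

```text
time: 40.1
tool_pos: [0.3987, 0.0236, 0.3246]
ee_rot: [3.141, -0.001, 1.46]
wrist_force: [-0.2, -0.9, 0.3]
width: 0.0209
```

>>> {"name": "step_arm", "arguments": {"steps": [{"jaw": 0.22,"tx": -0.05,"ty": 0,"tz": 0,"ax": 0,"ay": 0,"az": 0},{"jaw": 0.22,"tx": -0.1,"ty": -0.03,"tz": 0,"ax": 0,"ay": 0,"az": 0},{"jaw": 0.22,"tx": -0.15,"ty": -0.05,"tz": 0,"ax": 0,"ay": 0,"az": 0},{"jaw": 0.22,"tx": -0.2,"ty": -0.07,"tz": 0,"ax": 0,"ay": 0,"az": 0},{"jaw": 0.22,"tx": -0.25,"ty": -0.07,"tz": 0,"ax": 0,"ay": 0,"az": 0},{"jaw": 0.22,"tx": -0.25,"ty": -0.07,"tz": 0,"ax": 0,"ay": 0,"az": 0},{"jaw": 0.22,"tx": -0.25,"ty": -0.07,"tz": 0,"ax": 0,"ay": 0,"az": 0}]}}

```text
time: 40.8
tool_pos: [0.3005, -0.2187, 0.3239]
ee_rot: [-3.14, -0.002, 1.455]
wrist_force: [-0.3, 0.1, 0.2]
width: 0.0206
```

```bash
python3 sh.py; python3 - <<'E'
from h import *
print(get_obs()['wrist_force'].round(1),get_obs()['qvel'].round(3))
a=cv2.imread('pics/sh_top.png')[165:320,170:440]; b_=cv2.imread('pics/sh_scene.png')[150:330,230:500]
f=lambda i:cv2.resize(i,(540,int(i.shape[0]*540/i.shape[1])),interpolation=cv2.INTER_CUBIC)[:298]
cv2.imwrite('pics/fin.png',np.vstack([f(a),f(b_)]))
E
```

```text
scene 8446 angle 0.756 [-0.9423  0.0641]
top 3006 angle 0.751 [-0.9329  0.0636]
[0.5 0.5 0.2] [ 0.034 -0.012  0.    -0.002 -0.003 -0.002]
```

View pics/fin.png

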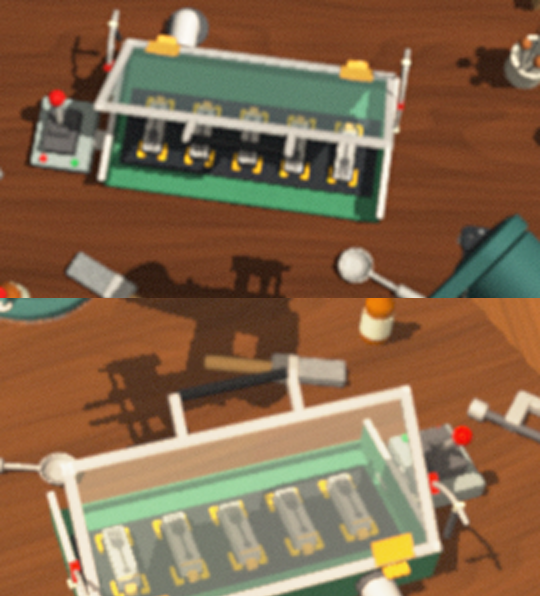

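The final view shows the shield at about 45 degrees (0.75 rad), all five dies in their nests, the lever over (red ball at (57,97) in the top half), and the arm clear. I'll hand the job in.

```bash
python3 -c "
from bench import *
print(close_job())"
```

```text
the job is handed in; nothing more can be done
None
```

The job is done and handed in at about 41 s. The hand-in gives no verdict, so the results below are my own last checks.

- **Shield up:** I folded it up to about 1.6 rad, which is past upright, and let go while I worked on the dies.
- **Dies:** There were two in the box and three loose on the bench. One die in the box was already right. I turned the other one end for end and placed the three loose ones. My last depth check, just before I folded the shield down, showed all five lying flat with their tops at about 33 mm. Their centres were within about 4 mm of the nest centres, and every tongue pointed to the hinge. In the final picture, taken partly through the shield, they still looked in place.
- **One correction:** The turned die first landed on its near bracket. I picked it up again and reseated it about 4 mm further in; the later checks show it flat.
- **Lever:** It is thrown over against its stop, with the ball about 33 mm beyond the pivot (on is 34 mm). The push reached about 30 N at the wrist.
- **Shield at 45 degrees:** After release, the two cameras read 0.751 and 0.756 rad. The grip position suggested about 0.77. The readings differ slightly, but all are inside 0.68 to 0.89.
- **Clearance:** The arm stands clear with almost no wrist force. The tools near the box look unmoved in the pictures, but I did not measure them. I did not notice any loose die being knocked aside.

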